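# Load, wind and start a spring-driven drying recorder

### The job

Get the spring-driven drying recorder ready and start it: first push its red slide knob fully left to the yellow WIND mark. Then put every brass ring weight that lies on the bench onto the upright post, so that they sit down flat in one stack, and wind the brass key clockwise, in as many turns as it takes, until its red pointer is well inside the green sector at the end of the dial. Last, push the slide fully back right to the green RUN mark, and leave the tape roll and the sanding block where they lie.

Things in the scene. Friction and masses are not known exactly. Their poses are not given: they have to be found in the camera images.
- recorder: drying recorder, fixed, 240 mm deep (x, away from the robot) and 146 wide (y, left); origin on the bench under its middle. Along x: grey apron (-138 to -93 mm, top 50 high) with the slide knob; white clockwork housing (x -93 to 7, y -65 to 65, top 80 high) with dial and key at x = -43, y = 0; bridge with the weight post at x = 57, y = 0 (beam 30 x 140 mm, top 62 high).
- pan_middle (a point): middle of the balance's pan (about 280 mm wide, rim 106 mm above the bench), between weights and recorder. Behind it a beige meter, 330 mm high, overhangs x beyond 0.56 m from y = -0.04 to 0.12 m; a screen hangs beyond x = 0.51 m, right of y = -0.10 m, from 0.55 m up, and under it a grey meter from 0.19 m up overhangs x beyond 0.41 m right of y = -0.18 m. Cross in front, arm drawn in.
- post_seat (a point): the seat under the upright steel post: centre of the flat 40 mm flange on which the lowest weight rests, 72 mm above the bench. The post is 14 mm in diameter and rises 68 mm from this point (to 140 mm above the bench); its top 10 mm taper to 6 mm.
- key (a joint): turn of the winding key, rad: 0 = run down, grows as the key is turned clockwise seen from above; stop at 5.4 (309 degrees). Spring pull grows to 0.065 N m at the stop; a brake of 0.08 N m holds the key wherever it is let go, so turning it takes up to 0.15 N m. Turned anticlockwise it runs down again. The green sector begins at 5.0.
- key_grip (a point): centre of the key's flat wing, 118 mm above the bench, on its vertical axis. The wing is 58 mm long (this point's x, towards the red pointer), 10 mm thick (its y) and 34 mm high (101 to 135 mm above the bench); under it are only the shaft and a flat pointer disc up to 91 mm.
- slide (a joint): travel of the slide knob, m: 0 = right end (-y of the recorder), green RUN mark; 0.050 = left end (+y), yellow WIND mark. About 1.5 N to move; stays where it is left.
- slide_knob (a point): middle of the red slide knob, 64 mm above the bench; the knob is 14 x 14 mm and 25 mm high (51 to 75 mm above the bench, on the apron that is 50 mm high). The housing's wall is 18 mm behind it.
- weight_0: brass ring weight lying flat, 56 mm outside, 18 mm bore, 20 mm high, about 0.12 kg; origin at the centre of its underside (when it stands as at the start). May be absent.
- weight_1: a second such brass ring weight; may be absent.
- weight_2: a third such brass ring weight; may be absent.
- tape: blue roll of masking tape lying flat, 94 mm across, 19 mm high; leave alone. Origin under its middle.
- sander: grey sanding block lying flat, 63 x 110 x 22 mm; leave alone. Origin under its middle.
Things that resemble listed ones, but are neither listed nor needed, are in the scene too. What is shaped like the weight_0 but black is not meant.

How it is judged (in metres and radians):
On the way, in this order (a step that is already met when the one before it is completed fails the run):
1. the slide is at WIND (value of joint slide above 0.044 m), for 0.2 s.
2. with the slide at WIND, every weight is on the post and the key's pointer is in the green sector (value of joint slide above 0.044 m and value of joint key above 5 rad and horizontal distance between each of weight_0, weight_1, weight_2 and post_seat below 0.006 m and height (world z) of each of weight_0, weight_1, weight_2 below 0.135 m), for 0.2 s.
3. the slide is back at RUN (value of joint slide below 0.006 m), for 0.2 s.
At the end, for the whole second after the job is handed in: The slide is within 6 mm of its RUN end, the key stands past 5.0 rad (pointer in the green), and every weight that was present lies flat on the post's stack (axis within 6 mm of the post, tilt under 0.12 rad), at rest (value of joint slide below 0.006 m and value of joint key above 5 rad and horizontal distance between each of weight_0, weight_1, weight_2 and post_seat below 0.006 m and height (world z) of weight_0 between 0.068 and 0.135 m and height (world z) of weight_1 between 0.068 and 0.135 m and height (world z) of weight_2 between 0.068 and 0.135 m and angle between the z axis of each of weight_0, weight_1, weight_2 and the z axis of recorder, either way round below 0.12 rad and linear speed of each of weight_0, weight_1, weight_2 below 0.02 m/s); the robot touches nothing.
It fails at once if the tape roll or the sanding block is shifted more than 25 mm (distance of any of tape, sander from where it was at the start of the episode above 0.025 m).
Of weight_0, weight_1, weight_2 only 2 to 3 are there at a start; the rules pass over those that are not, and their reading is None.
At some moment in a run one of weight_0, weight_1, weight_2 may be knocked a few centimetres aside while the robot is not near it.
It also fails if it takes over 210 s, if anything falls off the work surface, if the arm or the gripper's body presses on something with over 40 N, if the wrist force passes 120 N, or if a joint passes its speed limit or range.

### The arm

A 6-joint arm with a two-finger parallel gripper is mounted at the origin on a cart in front of the work surface, level with it; the furniture and walls round the work are solid. World frame = base frame: x ahead of the robot, y to its left, z up, the work surface at z = 0. Lengths are in m, angles in degrees, forces in N, time in s.
With the tool pointing down it reaches from about 0.35 to 0.875 m from the base axis. Payload 4.2 kg.
Tool frame: the origin (TCP) lies midway between the tips of the shut fingers; the grasp point (between the pads) lies 19 mm behind it (hold_point_z is the z of the grasp point in the tool frame, in m); z points along the fingers, y is the direction in which the jaws open and shut (so a half turn about z gives the same grasp; the last joint's range is limited). The gripper opens to 87 mm and grips with 3 to 60 N. Pads are 19 mm wide; open, the fingers measure 117 mm over their backs; the gripper's body (75 mm by 190 mm) begins 51 mm behind the grasp point.
Start: joints at [-53.193, 22.042, 0.453, 0, -68.411, -14.817], TCP at [0.234, -0.58, 0.223] pointing down, gripper open.
Joint ranges: [-179.83, 179.83], [-69.29, 118.12], [-61.27, 80.66], [-181.25, 117.63], [-171.15, -9.14], [-177.46, 177.46]. Speed limits (degrees/s): [159.86, 159.86, 180, 180, 180, 180].

### API

Orientations are given as a 3x3 rotation matrix whose columns are the frame's x, y, z axes.
In Python, from station import * gives the robot as it stands. The module is installed in compiled form; this text tells all that it offers.
- The arm moves only by the tool jog_arm, never from a script. Its argument "moves" is a list of rows, each a list of 7 numbers: the closure, from -1 (fully open) to 1 (shut), then the shift along the tool's x, y, z in m, then the turn, a rotation vector about the tool's x, y, z in rad. In form: [[gripper, x, y, z, wx, wy, wz], ...]. A call has exactly 10 rows; each row is the pose to reach, as a shift and turn from the pose commanded when the call began, along the tool's axes at that moment; what a row does not reach only later rows make up. A row lasts 1/12 s, in which the tool goes at most 41.7 mm and 7.16 degrees, less where a joint would pass 70% of its speed; a pose out of reach is approached as far as the arm can. A call with a gripper value outside its range is refused whole. The fingers move at their own pace and stop on an object; the grip force is fixed at half the most. Time passes only in rows, so rows that repeat a pose let the fingers close, or fill a call up. It gives the time, the measured TCP pose, the force and the opening at its end, in the units of the state.
- sense(): the state, without advancing time (a new reading comes with each control period).
- capture(name): name is "scene" or "side" or "wrist"; returns a dict with "frame" (400x640x3 uint8, red, green, blue), "fov_y" (degrees; the focal length in pixels is half the picture's height over the tangent of half this angle, whatever the lens; pixels are square), "cx", "cy" (the principal point, pixels), "k1" (the pictures are not rectified: a ray, as slopes to the right and down, at radius r is drawn at 1 + k1 r^2 times it, then the intrinsics apply), "world_from_camera" (4x4, takes a point from camera to world coordinates). Camera axes: x right, y down, z forward; pixel columns grow to the right and rows downward; lengths in m; the calibration is good to about 2 mm. A picture is of the moment at which its call begins. There is no depth.
- finish_job(): hands the job in, once; it reports no verdict.
The state is a dict: "time_s": time; "joints": joint angles; "joint_velocities": joint speeds; "effort": joint torques, N m; "tcp_pos": TCP position; "ee_rot": TCP orientation; "wrist_force": force on the tool from outside, world axes, zero at the start; "moment": the same for the moment, N m; "gripper_width": opening from 0.0 (shut) to 1.0 (fully open).
Only numpy, scipy, OpenCV 4.12 (cv2) and the standard library are available. Lean on these libraries where they do the work, as an engineer would, in place of code of your own. Each camera call takes 0.05 s, during which the arm holds its last target.

## Working session

There is one attempt and no reset: what is moved stays moved. The work goes in short steps, Python scripts to look and compute and a tool call to move; the robot and the scene stay as the last step left them, time stands still between calls to the robot, and variables do not carry over. Pictures are saved under pics/ and viewed, and the job is handed in when it is done.

Besides the shell and the picture viewer there is one more tool, called after "Emit:" as name(argument=value, ...), one argument or row to a line, values as JSON. jog_arm: Moves the arm, as the interface text tells. Its arguments: {"type":"object","properties":{"moves":{"type":"array"}},"required":["moves"]}

```bash
mkdir -p pics; cat > h.py <<'E'
from station import *
import numpy as np, cv2
def cap(n,f):
    c=capture(n); cv2.imwrite('pics/'+f+'.png',c['frame'][:,:,::-1]); np.save('pics/'+f+'.npy',c,allow_pickle=True); return c
def load(f): return np.load('pics/'+f+'.npy',allow_pickle=True).item()
def foc(c): return 200/np.tan(np.radians(c['fov_y'])/2)
def ray(c,u,v):
    f=foc(c); K=np.array([[f,0,c['cx']],[0,f,c['cy']],[0,0,1.]])
    p=cv2.undistortPoints(np.array([[[u,v]]],float),K,np.array([c['k1'],0,0,0,0.]))[0,0]
    T=c['world_from_camera']; d=T[:3,:3]@np.array([p[0],p[1],1]); return T[:3,3],d/np.linalg.norm(d)
def onz(c,u,v,z):
    o,d=ray(c,u,v); return o+d*(z-o[2])/d[2]
def proj(c,P):
    T=c['world_from_camera']; q=T[:3,:3].T@(np.array(P)-T[:3,3]); x=q[:2]/q[2]; r2=x@x
    return x*(1+c['k1']*r2)*foc(c)+[c['cx'],c['cy']]
E
python3 - <<'E'
from h import *
s=sense(); print(s)
for n in('scene','side','wrist'):
    c=cap(n,n+'0'); print(n,c['fov_y'],c['cx'],c['cy'],c['k1'],c['world_from_camera'].round(3).tolist())
E
```

```text
{'time_s': 0.0, 'joints': array([-5.31928030e+01,  2.20898144e+01,  3.79225953e-01, -2.85852475e-02,
       -6.84097824e+01, -1.48184966e+01]), 'joint_velocities': array([ 0.06125819,  0.15273681,  0.03112376, -0.05680766, -0.07001663,
        0.01367494]), 'effort': array([-9.04828630e-04, -3.90665317e+01,  1.87404084e+01,  4.22004998e+00,
        1.08612169e-02, -2.06159457e-04]), 'tcp_pos': array([ 0.23382552, -0.57896453,  0.22146683]), 'ee_rot': array([[-9.27326579e-01, -3.74252093e-01, -8.87227955e-04],
       [-3.74253134e-01,  9.27324512e-01,  1.95997354e-03],
       [ 8.92240310e-05,  2.14958340e-03, -9.99997686e-01]]), 'wrist_force': array([-0.73712774, -0.42541687, -0.01688842]), 'moment': array([-0.03437529,  0.04860779, -0.03856581]), 'gripper_width': 1.0010890572346864}
scene 44.47799054466036 316.4533005155624 195.33923211530083 0.01061315054428481 [[0.877, -0.222, 0.425, -0.097], [-0.48, -0.373, 0.794, -1.226], [-0.018, -0.901, -0.434, 0.768], [0.0, 0.0, 0.0, 1.0]]
side 44.340341170941514 318.2279163119453 205.34124831372964 0.03839422237165089 [[-0.967, -0.182, 0.178, 0.26], [-0.254, 0.661, -0.706, 1.091], [0.01, -0.728, -0.685, 1.198], [0.0, 0.0, 0.0, 1.0]]
wrist 60.59271075778963 324.1269994293702 202.49305606950261 -0.006167412575036989 [[-0.374, 0.884, 0.279, 0.157], [0.928, 0.356, 0.115, -0.612], [0.002, 0.302, -0.953, 0.383], [0.0, 0.0, 0.0, 1.0]]
```

View pics/scene0.png

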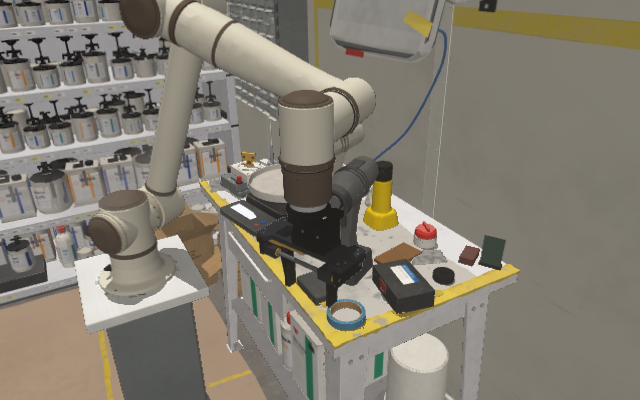

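View pics/side0.png

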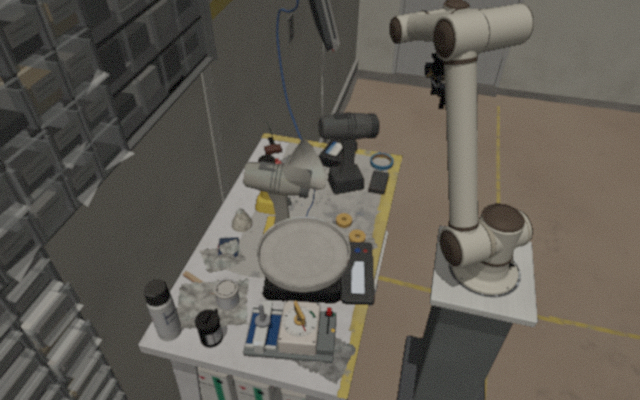

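View pics/wrist0.png

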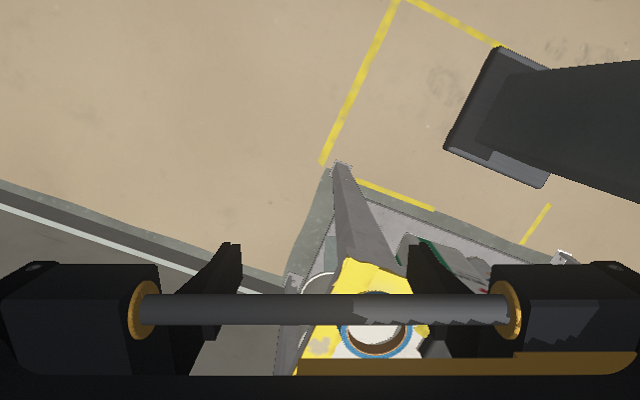

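Side view shows two brass rings at about (344,219) and (357,237), the recorder at about (290,330), tape at (381,161), sander at (378,182). Zooming in.

```bash
python3 - <<'E'
from h import *
c=load('side0'); f=c['frame'][:,:,::-1]
cv2.imwrite('pics/s1.png',cv2.resize(f[290:370,230:360],None,fx=6,fy=6,interpolation=cv2.INTER_CUBIC))
cv2.imwrite('pics/s2.png',cv2.resize(f[130:270,230:410],None,fx=4,fy=4,interpolation=cv2.INTER_CUBIC))
for (u,v,z) in [(344,219,.02),(357,237,.02),(381,161,.019),(378,182,.022),(304,253,.106),(330,325,.07)]: print(u,v,onz(c,u,v,z).round(3))
E
```

```text
344 219 [ 0.465 -0.08   0.02 ]
357 237 [ 0.405 -0.009  0.02 ]
381 161 [ 0.396 -0.431  0.019]
378 182 [ 0.385 -0.3    0.022]
304 253 [0.532 0.175 0.106]
330 325 [0.405 0.37  0.07 ]
```

View pics/s1.png

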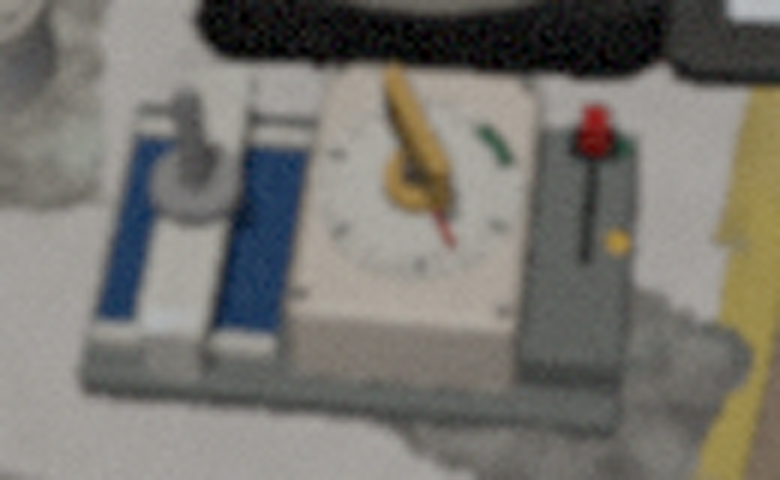

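View pics/s2.png

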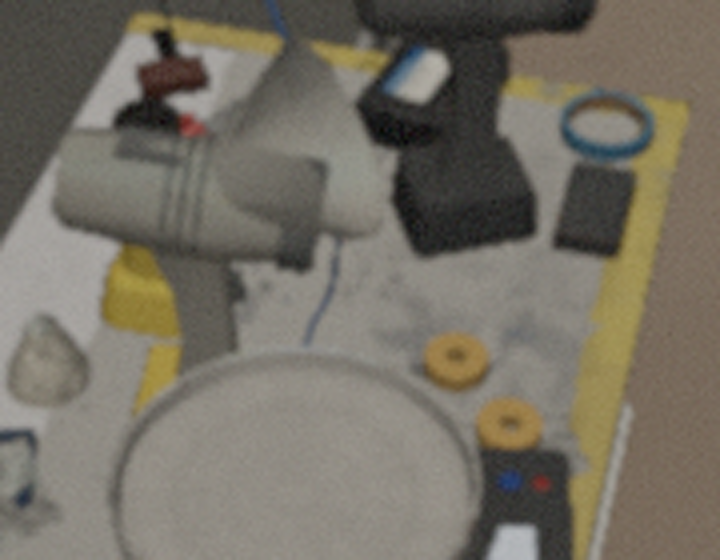

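Candidates. For weights: brass rings at side (344,219) and (357,237), chosen because they are brass with a bore. Rejected: the black ring at scene (443,275) and the tape roll at side (381,161). A third ring may be hidden behind the arm, so I'll move to the wrist view and look closer.

Emit:
jog_arm(
  moves=[
    [-1,0,0,-0.04,0,0,0],
    [-1,-0.01,0.02,-0.08,0,0,0],
    [-1,-0.03,0.05,-0.1,0,0,0.05],
    [-1,-0.05,0.085,-0.1,0,0,0.12],
    [-1,-0.07,0.12,-0.1,0,0,0.2],
    [-1,-0.09,0.16,-0.1,0,0,0.28],
    [-1,-0.11,0.195,-0.1,0,0,0.36],
    [-1,-0.14,0.22,-0.1,0,0,0.38],
    [-1,-0.17,0.25,-0.1,0,0,0.38],
    [-1,-0.2,0.28,-0.1,0,0,0.38],
  ],
)

```text
time_s: 0.98
tcp_pos: [0.3138, -0.2446, 0.3226]
ee_rot: [[-1.0, -0.003, 0.001], [-0.003, 1.0, -0.0], [-0.001, -0.0, -1.0]]
wrist_force: [2.0, 0.0, -0.6]
gripper_width: 1.001
```

```bash
cat >> h.py <<'E'
def st():
    s=sense(); print('t',round(s['time_s'],2),'J',s['joints'].round(1),'tcp',s['tcp_pos'].round(4),'F',s['wrist_force'].round(1),'w',round(s['gripper_width'],3)); print(s['ee_rot'].round(3).tolist()); return s
def tool(dw): print('toolshift',(sense()['ee_rot'].T@np.array(dw)).round(3))
E
python3 - <<'E'
from h import *
s=st()
for n in('scene','side','wrist'): cap(n,n+'1')
tool(np.array([.36,-.03,.32])-s['tcp_pos'])
E
```

```text
t 0.98 J [-14.3  -4.8 -17.7  -0.  -77.  -75.6] tcp [ 0.3138 -0.2446  0.3226] F [ 2.   0.  -0.6] w 1.001
[[-1.0, -0.003, 0.001], [-0.003, 1.0, -0.0], [-0.001, -0.0, -1.0]]
toolshift [-0.049  0.214  0.003]
```

View pics/wrist1.png

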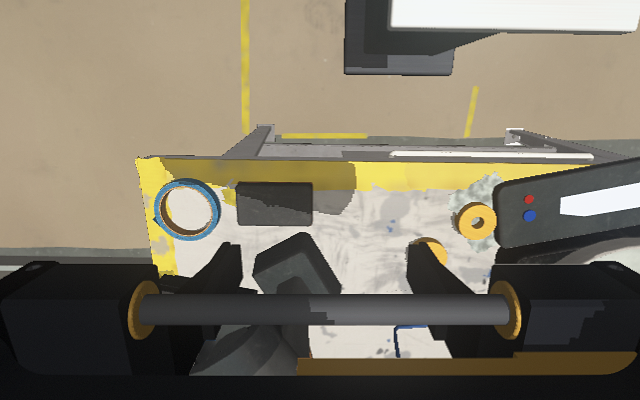

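View pics/scene1.png

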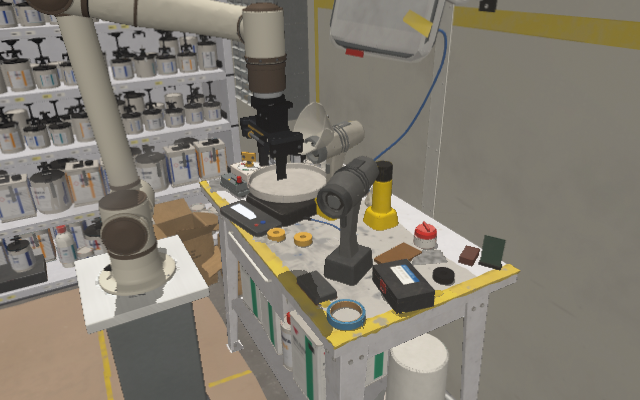

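```bash
python3 - <<'E'
from h import *
def blobs(n):
    c=load(n); f=np.ascontiguousarray(c['frame'][:,:,::-1]); hsv=cv2.cvtColor(f,cv2.COLOR_BGR2HSV)
    m=cv2.inRange(hsv,(12,90,110),(24,230,255))
    k,l,s,ce=cv2.connectedComponentsWithStats(m)
    for i in range(1,k):
        if s[i,4]>25: print(n,s[i],ce[i].round(1),onz(c,*ce[i],.012).round(3))
for n in('scene1','side1','wrist1'): blobs(n)
f=load('scene1')['frame'][:,:,::-1]
cv2.imwrite('pics/z1.png',cv2.resize(f[150:330,220:400],None,fx=4,fy=3.3,interpolation=cv2.INTER_CUBIC))
f=load('side1')['frame'][:,:,::-1]
cv2.imwrite('pics/z2.png',cv2.resize(f[120:330,180:410],None,fx=3,fy=2.8,interpolation=cv2.INTER_CUBIC))
E
```

```text
scene1 [314   0  20 103 459] [318.8  37.4] [2.54  3.574 0.012]
scene1 [ 453    6  187   44 4180] [552.7  26.1] [5.187 2.731 0.012]
scene1 [403  10  30  28 400] [417.8  22.7] [4.204 3.963 0.012]
scene1 [21 71  6 15 36] [23.7 78. ] [-0.258  3.013  0.012]
scene1 [ 10 133   6  15  34] [ 12.1 140. ] [-0.316  1.436  0.012]
scene1 [195 149   7  28  51] [198.2 162.2] [0.371 0.69  0.012]
scene1 [216 150   4  23  53] [217.5 161.1] [0.445 0.66  0.012]
scene1 [201 153   4  22  27] [202.3 163.6] [0.381 0.667 0.012]
scene1 [241 152  15  15 135] [248.6 157.8] [0.572 0.628 0.012]
scene1 [ 65 173  11  27  57] [ 70.  184.6] [-0.117  0.718  0.012]
scene1 [ 89 180   6  17  45] [ 91.4 187.3] [-0.049  0.649  0.012]
scene1 [199 180  30  28 235] [213.6 194.9] [0.328 0.349 0.012]
scene1 [ 363  180   36   51 1143] [380.8 207.9] [ 0.783 -0.04   0.012]
scene1 [315 197  22  24  92] [322.6 213.2] [0.596 0.027 0.012]
scene1 [ 153  199   66   40 1118] [178.6 215.9] [0.177 0.252 0.012]
scene1 [ 230  221  290  128 3534] [364.7 294.6] [ 0.474 -0.406  0.012]
scene1 [267 227  18  15 212] [275.8 234. ] [ 0.406 -0.019  0.
[... 2045 characters left out ...]
2  66   3  82] [499.4 163.2] [0.322 0.003 0.012]
wrist1 [533 164  60   3  93] [566.5 164.4] [0.322 0.097 0.012]
wrist1 [407 181  11   9  50] [411.1 184.9] [ 0.355 -0.118  0.012]
wrist1 [441 180  29  10 172] [455.5 185.5] [ 0.355 -0.055  0.012]
wrist1 [398 185   8   7  31] [401.8 188.2] [ 0.36  -0.131  0.012]
wrist1 [159 186  53  50 178] [179.6 210.8] [ 0.398 -0.453  0.012]
wrist1 [165 197   7  23  42] [166.9 207.7] [ 0.393 -0.471  0.012]
wrist1 [458 204  39  36 969] [477.2 221.8] [ 0.41  -0.015  0.012]
wrist1 [421 238  26  28 299] [437.1 250. ] [ 0.456 -0.07   0.012]
wrist1 [128 293   7  44 150] [130.7 315.5] [ 0.579 -0.553  0.012]
wrist1 [513 293   8  43 183] [517. 316.] [0.572 0.074 0.012]
```

View pics/z1.png

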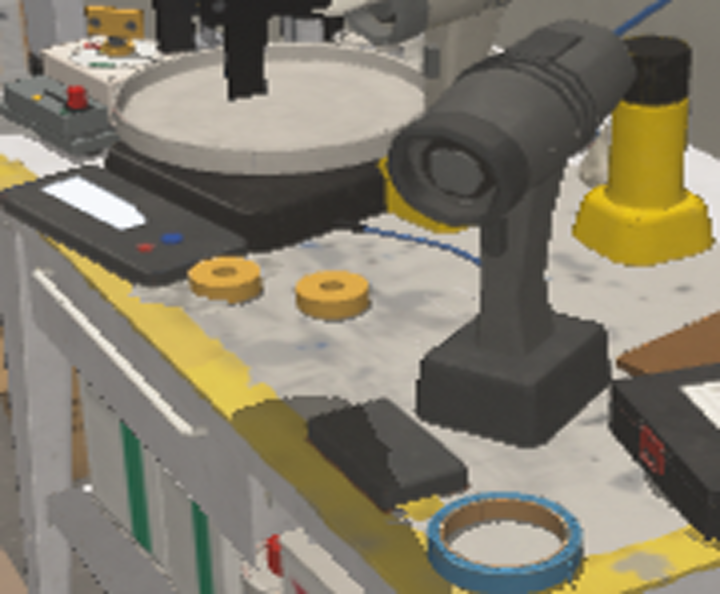

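View pics/z2.png

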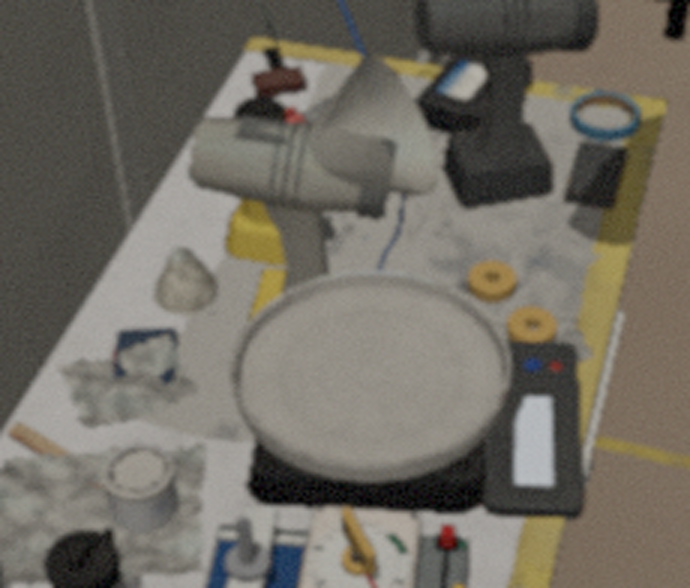

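Only two brass rings are visible from both cameras: A at about (0.463,-0.085) and B at about (0.407,-0.018), with B's crop clearly showing the bore. Heading to the recorder.

Emit:
jog_arm(
  moves=[
    [-1,-0.01,0.04,0,0,0,0],
    [-1,-0.02,0.08,0,0,0,0],
    [-1,-0.03,0.12,0,0,0,0],
    [-1,-0.04,0.16,0,0,0,0],
    [-1,-0.05,0.2,0,0,0,0],
    [-1,-0.05,0.24,0,0,0,0],
    [-1,-0.05,0.28,0,0,0,0],
    [-1,-0.05,0.32,0,0,0,0],
    [-1,-0.05,0.36,0,0,0,0],
    [-1,-0.05,0.39,0,0,0,0],
  ],
)

```text
time_s: 1.97
tcp_pos: [0.3627, 0.1454, 0.3225]
ee_rot: [[-1.0, -0.003, 0.0], [-0.003, 1.0, 0.0], [-0.0, 0.0, -1.0]]
wrist_force: [0.4, 0.5, -0.4]
gripper_width: 1.0
```

```bash
python3 - <<'E'
from h import *
s=st(); cap('wrist','wrist2')
E
```

```text
t 1.97 J [  46.    -5.6  -18.4    0.   -77.1 -135.8] tcp [0.3627 0.1454 0.3225] F [ 0.4  0.5 -0.4] w 1.0
[[-1.0, -0.003, 0.0], [-0.003, 1.0, 0.0], [-0.0, 0.0, -1.0]]
```

View pics/wrist2.png

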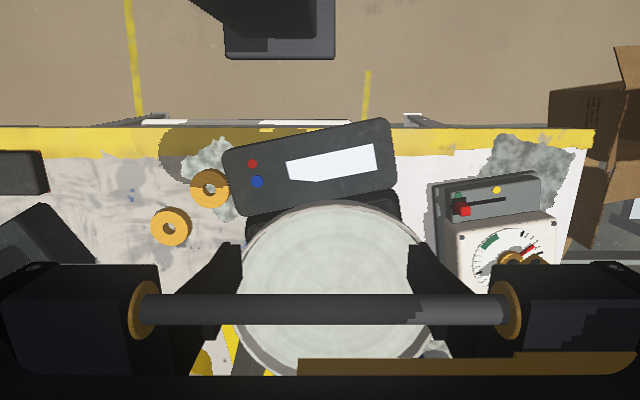

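Emit:
jog_arm(
  moves=[
    [-1,0,0.04,0,0,0,0],
    [-1,0,0.08,0,0,0,0],
    [-1,0,0.12,0,0,0,0],
    [-1,0,0.16,0,0,0,0],
    [-1,0,0.2,0,0,0,0],
    [-1,0,0.22,0,0,0,0],
    [-1,0,0.22,0,0,0,0],
    [-1,0,0.22,0,0,0,0],
    [-1,0,0.22,0,0,0,0],
    [-1,0,0.22,0,0,0,0],
  ],
)

```text
time_s: 2.85
tcp_pos: [0.3624, 0.3623, 0.3227]
ee_rot: [[-1.0, -0.002, 0.0], [-0.002, 1.0, -0.0], [-0.0, -0.0, -1.0]]
wrist_force: [-0.3, -0.3, 0.3]
gripper_width: 0.997
```

```bash
python3 - <<'E'
from h import *
s=st(); cap('wrist','wrist3');cap('scene','scene3');cap('side','side3')
E
```

```text
t 2.85 J [  63.2    7.6   -4.9    0.   -77.5 -153.1] tcp [0.3624 0.3623 0.3227] F [-0.3 -0.3  0.3] w 0.997
[[-1.0, -0.002, 0.0], [-0.002, 1.0, -0.0], [-0.0, -0.0, -1.0]]
```

View pics/wrist3.png

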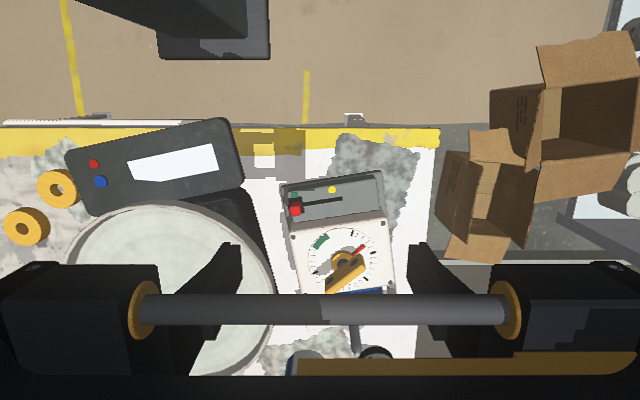

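```bash
python3 - <<'E'
from h import *
f=load('wrist3')['frame'][:,:,::-1]
cv2.imwrite('pics/z3.png',cv2.resize(f[160:300,270:400],None,fx=5.5,fy=4.2,interpolation=cv2.INTER_CUBIC))
f=load('side3')['frame'][:,:,::-1]
cv2.imwrite('pics/z4.png',cv2.resize(f[290:370,230:360],None,fx=6,fy=6,interpolation=cv2.INTER_CUBIC))
E
```

```text
(no output)
```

View pics/z3.png

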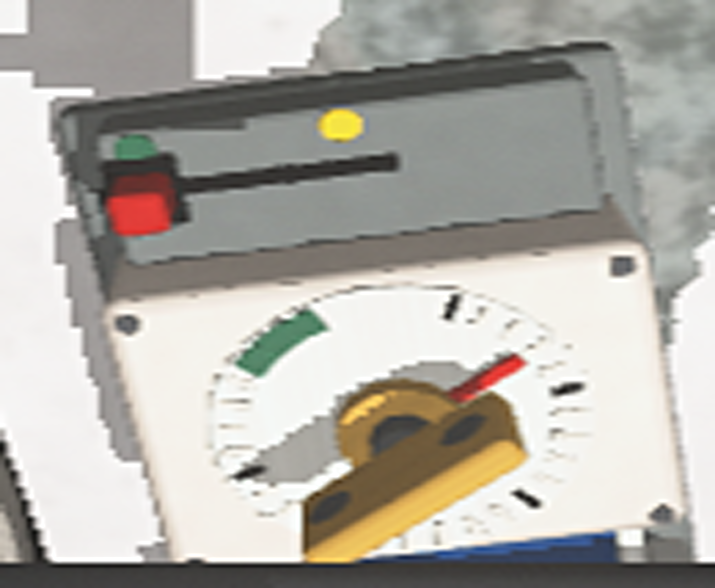

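View pics/z4.png

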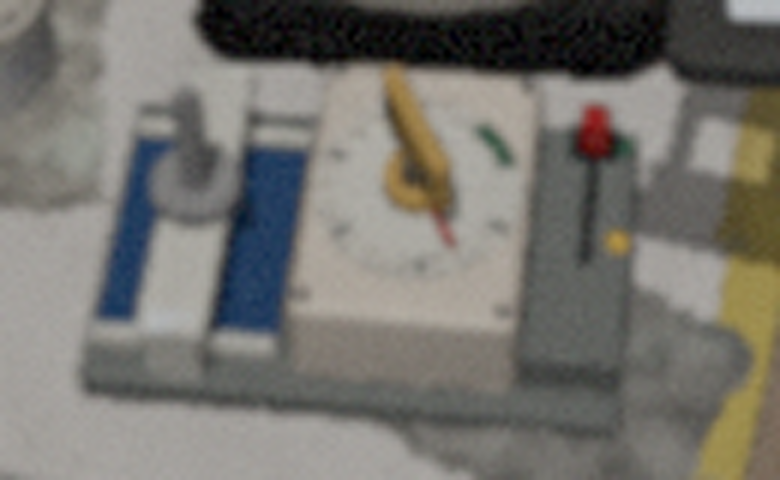

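```bash
python3 - <<'E'
from h import *
c=load('wrist3')
P=[onz(c,*p,.08) for p in [(289.1,231.9),(386.4,217.1),(293.1,236.9),(383.1,223.3)]]
for p in P: print(p.round(4))
for a,b in((0,1),(2,3)):
    d=P[b]-P[a]; print('len',np.linalg.norm(d),'yaw',np.degrees(np.arctan2(-d[0],d[1])))
print('knob wrist',onz(c,295.5,210.7,.075),'slot end',onz(c,342.2,198.1,.05))
d=load('side3')
print('knob side', onz(d,230+597/6,290+112/6,.075))
print('flange side',onz(d,230+193/6,290+187/6,.072),'post top',onz(d,230+185/6,290+93/6,.14))
# recorder frame
yaw=np.arctan2(-(P[1]-P[0])[0],(P[1]-P[0])[1]); ex=np.array([np.cos(yaw),np.sin(yaw),0]);ey=np.array([-np.sin(yaw),np.cos(yaw),0])
m=(P[0]+P[1])/2; o=m+93e-3*ex; o[2]=0
print('origin',o,'knob0',o-.115*ex-.025*ey,'key',o-.043*ex,'post',o+.057*ex)
E
```

```text
[0.4464 0.3168 0.08  ]
[0.4262 0.4396 0.08  ]
[0.4533 0.3217 0.08  ]
[0.4345 0.4359 0.08  ]
len 0.12445325027329189 yaw 9.33887448911304
len 0.11571838298450995 yaw 9.327688144756463
knob wrist [0.41953203 0.32520074 0.075     ] slot end [0.41039542 0.38531848 0.05      ]
knob side [0.41796513 0.32359373 0.075     ]
flange side [0.58241431 0.40683336 0.072     ] post top [0.5820035  0.40470835 0.14      ]
origin [0.52803708 0.39329362 0.        ] knob0 [0.41861814 0.34996354 0.        ] key [0.48560701 0.38631587 0.        ] post [0.58428159 0.4025432  0.        ]
```

Recorder: yaw about 9.3°, knob about (0.419,0.3245), key about (0.486,0.386), post about (0.583,0.404). I'll approach the knob with the fingers straddling it.

Emit:
jog_arm(
  moves=[
    [0.36,-0.015,-0.01,0.02,0,0,-0.08],
    [0.36,-0.03,-0.02,0.05,0,0,-0.163],
    [0.36,-0.045,-0.03,0.08,0,0,-0.163],
    [0.36,-0.0565,-0.038,0.11,0,0,-0.163],
    [0.36,-0.0565,-0.038,0.14,0,0,-0.163],
    [0.36,-0.0565,-0.038,0.17,0,0,-0.163],
    [0.36,-0.0565,-0.038,0.2,0,0,-0.163],
    [0.36,-0.0565,-0.038,0.22,0,0,-0.163],
    [0.36,-0.0565,-0.038,0.22,0,0,-0.163],
    [0.36,-0.0565,-0.038,0.22,0,0,-0.163],
  ],
)

```text
time_s: 3.83
tcp_pos: [0.4185, 0.3254, 0.1025]
ee_rot: [[-0.986, -0.166, -0.001], [-0.166, 0.986, -0.002], [0.001, -0.001, -1.0]]
wrist_force: [0.3, 0.2, 0.3]
gripper_width: 0.353
```

```bash
python3 - <<'E'
from h import *
s=st(); cap('wrist','wrist4');cap('scene','scene4');cap('side','side4')
f=load('side4')['frame'][:,:,::-1]
a=cv2.resize(f[280:370,250:360],None,fx=5,fy=5,interpolation=cv2.INTER_CUBIC)
f=load('scene4')['frame'][:,:,::-1]
b=cv2.resize(f[120:210,200:310],None,fx=2.3,fy=5,interpolation=cv2.INTER_CUBIC)
cv2.imwrite('pics/z5.png',np.hstack([a,b]))
E
```

```text
t 3.83 J [  55.4   20.   -22.1    0.   -48.  -135.9] tcp [0.4185 0.3254 0.1025] F [0.3 0.2 0.3] w 0.353
[[-0.986, -0.166, -0.001], [-0.166, 0.986, -0.002], [0.001, -0.001, -1.0]]
```

View pics/z5.png

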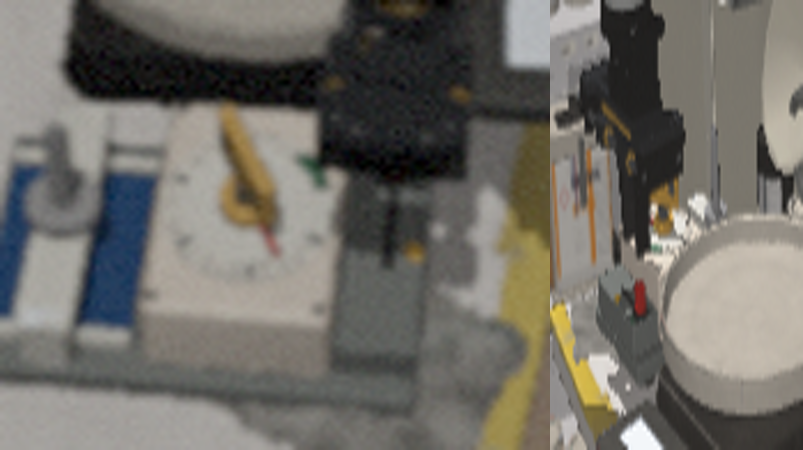

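View pics/wrist4.png

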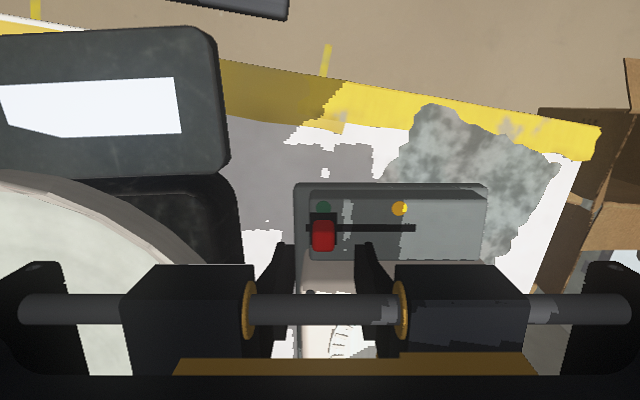

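```bash
python3 - <<'E'
from h import *
c=load('wrist4')
print(onz(c,323,228,.075), proj(c,[.4185,.3254,.1025]), proj(c,[.419,.3245,.075]))
E
```

```text
[0.41101148 0.32245429 0.075     ] [325.97092854 261.55412286] [324.17304123 240.73650338]
```

Emit:
jog_arm(
  moves=[
    [0.36,0,0,0.02,0,0,0],
    [0.36,0,0,0.042,0,0,0],
    [0.36,0,0,0.042,0,0,0],
    [0.36,0,0.01,0.042,0,0,0],
    [0.36,0,0.02,0.042,0,0,0],
    [0.36,0,0.03,0.042,0,0,0],
    [0.36,0,0.04,0.042,0,0,0],
    [0.36,0,0.048,0.042,0,0,0],
    [0.36,0,0.053,0.042,0,0,0],
    [0.36,0,0.057,0.042,0,0,0],
  ],
)

```text
time_s: 4.82
tcp_pos: [0.4094, 0.3812, 0.0612]
ee_rot: [[-0.986, -0.168, 0.0], [-0.168, 0.986, -0.005], [0.0, -0.005, -1.0]]
wrist_force: [9.6, -14.1, 6.3]
gripper_width: 0.322
```

```bash
python3 - <<'E'
from h import *
s=st(); cap('wrist','wrist5')
E
```

```text
t 4.82 J [  59.7   25.5  -20.4    0.2  -44.3 -140.1] tcp [0.4094 0.3812 0.0612] F [  9.6 -14.1   6.3] w 0.322
[[-0.986, -0.168, 0.0], [-0.168, 0.986, -0.005], [0.0, -0.005, -1.0]]
```

View pics/wrist5.png

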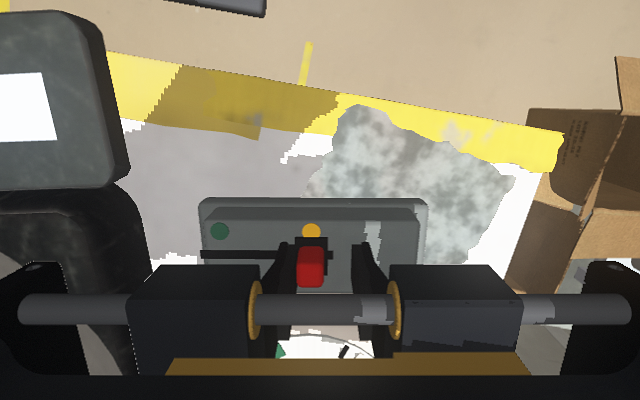

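Force jumped at the stop and the knob (312,265) lines up with the yellow mark (311,232), so the slide is at WIND. Now measuring the key from the earlier pictures.

Emit:
jog_arm(
  moves=[
    [0.36,0,-0.006,0,0,0,0],
    [0.36,0,-0.008,0,0,0,0],
    [0.2,0,-0.008,-0.03,0,0,0],
    [0,0,-0.008,-0.07,0,0,0],
    [0,0,-0.008,-0.11,0,0,0],
    [0,0.01,-0.008,-0.15,0,0,0],
    [0,0.03,-0.008,-0.19,0,0,0],
    [0,0.05,-0.008,-0.22,0,0,0],
    [0,0.05,-0.008,-0.24,0,0,0],
    [0,0.05,-0.008,-0.24,0,0,0],
  ],
)

```text
time_s: 5.7
tcp_pos: [0.3616, 0.3683, 0.307]
ee_rot: [[-0.986, -0.168, 0.007], [-0.168, 0.986, 0.012], [-0.009, 0.01, -1.0]]
wrist_force: [0.9, 0.7, 0.2]
gripper_width: 0.503
```

```bash
python3 - <<'E'
from h import *
s=st(); cap('wrist','wrist6');cap('side','side6');cap('scene','scene6')
f=load('wrist6')['frame'][:,:,::-1]
a=cv2.resize(f[150:290,240:380],None,fx=4,fy=4,interpolation=cv2.INTER_CUBIC)
cv2.imwrite('pics/z6.png',a)
f=load('side6')['frame'][:,:,::-1]
cv2.imwrite('pics/z7.png',cv2.resize(f[290:370,230:360],None,fx=6,fy=6,interpolation=cv2.INTER_CUBIC))
E
```

```text
t 5.7 J [ 6.36e+01  8.00e+00 -6.70e+00  1.00e-01 -7.46e+01 -1.44e+02] tcp [0.3616 0.3683 0.307 ] F [0.9 0.7 0.2] w 0.503
[[-0.986, -0.168, 0.007], [-0.168, 0.986, 0.012], [-0.009, 0.01, -1.0]]
```

View pics/wrist6.png

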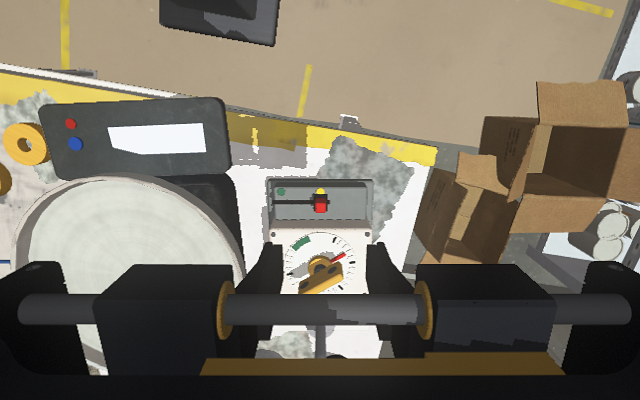

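View pics/z6.png

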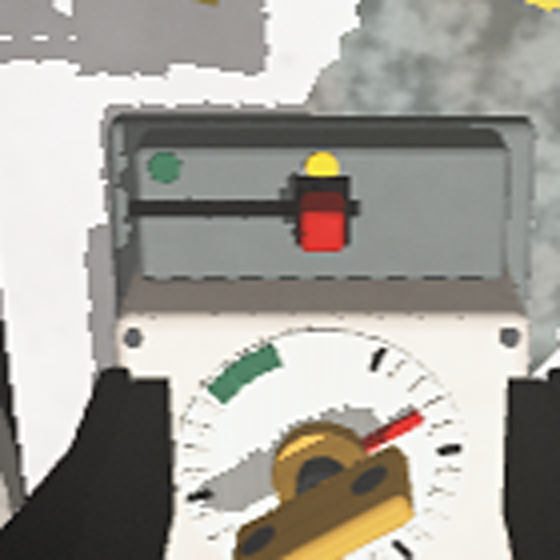

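View pics/z7.png

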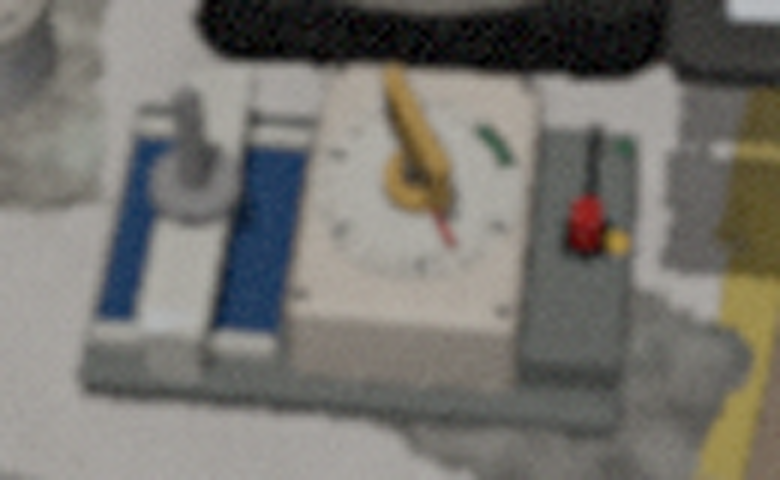

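```bash
python3 - <<'E'
from h import *
c=load('wrist6'); q=lambda p:(240+p[0]/4,150+p[1]/4)
# housing top: screws z=.08
A=onz(c,*q((133,338)),.08);B=onz(c,*q((511,337)),.08);d=B-A;yaw=np.arctan2(-d[0],d[1]);print(A,B,np.degrees(yaw))
ex=np.array([np.cos(yaw),np.sin(yaw)]);ey=np.array([-ex[1],ex[0]])
# dial points
K=None
names=dict(g0=(215,390),g1=(278,357),t1=(380,358),t2=(450,450),t3=(400,550),t4=(200,495),ptip=(420,416),pmid=(372,445),rim_top=(322,330),rim_r=(466,455),rim_l=(178,440))
for K in (np.array([.4856,.3863]),):
  for n,p in names.items():
    w=onz(c,*q(p),.082)[:2]; v=w-K; print(n,w.round(4),'r',np.linalg.norm(v).round(4),'ang in rec',np.degrees(np.arctan2(v@ey,v@ex)).round(1))
# wing top far/near edge, z=.135
for p in [(385,450),(412,510),(412,500),(240,520)]: print(onz(c,*q(p),.135).round(4))
E
```

```text
[0.45354317 0.32186741 0.08      ] [0.43428745 0.43642561 0.08      ] 9.541471946017449
g0 [0.4659 0.3491] r 0.0421 ang in rec -127.5
g1 [0.4517 0.3667] r 0.0392 ang in rec -159.5
t1 [0.4469 0.3976] r 0.0403 ang in rec 154.1
t2 [0.4744 0.425 ] r 0.0403 ang in rec 96.6
t3 [0.5124 0.416 ] r 0.04 ang in rec 38.4
t4 [0.503  0.3496] r 0.0406 ang in rec -74.2
ptip [0.4643 0.4135] r 0.0345 ang in rec 118.6
pmid [0.4767 0.4004] r 0.0167 ang in rec 112.7
rim_top [0.4406 0.3785] r 0.0456 ang in rec -179.7
rim_r [0.4753 0.4303] r 0.0452 ang in rec 93.6
rim_l [0.4848 0.3401] r 0.0462 ang in rec -100.5
[0.4503 0.3974 0.135 ]
[0.4673 0.4081 0.135 ]
[0.4642 0.4075 0.135 ]
[0.478  0.3618 0.135 ]
```

Key zero is at the 154° tick, and the pointer is at about 116°, so the key is at about 0.66 rad. It needs about 4.6 rad of clockwise turn. One grasp can do it if I first rotate the wrist anticlockwise to joint 6 of about +160°.

Emit:
jog_arm(
  moves=[
    [0,-0.02,0,0,0,0,-0.124],
    [0,-0.04,0,0,0,0,-0.248],
    [0,-0.06,0,0,0,0,-0.372],
    [0,-0.08,0,0,0,0,-0.496],
    [0,-0.1,-0.002,0.01,0,0,-0.62],
    [0,-0.12,-0.003,0.02,0,0,-0.744],
    [0,-0.125,-0.003,0.04,0,0,-0.868],
    [0,-0.125,-0.003,0.06,0,0,-0.992],
    [0,-0.125,-0.003,0.08,0,0,-1.116],
    [0,-0.125,-0.003,0.1,0,0,-1.24],
  ],
)

```text
time_s: 6.68
tcp_pos: [0.4846, 0.383, 0.1969]
ee_rot: [[-0.158, -0.987, -0.003], [-0.987, 0.158, -0.003], [0.003, 0.002, -1.0]]
wrist_force: [0.4, -0.2, -0.8]
gripper_width: 0.499
```

Emit:
jog_arm(
  moves=[
    [0,0,0,0,0,0,-0.124],
    [0,0,0,0,0,0,-0.248],
    [0,0,0,0,0,0,-0.372],
    [0,0,0,0,0,0,-0.496],
    [0,0,0,0,0,0,-0.62],
    [0,0,0,0,0,0,-0.744],
    [0,0,0,0,0,0,-0.868],
    [0,0,0,0,0,0,-0.992],
    [0,0,0,0,0,0,-1.116],
    [0,0,0,0,0,0,-1.24],
  ],
)

```text
time_s: 7.52
tcp_pos: [0.4844, 0.3831, 0.1979]
ee_rot: [[0.883, -0.47, -0.003], [-0.47, -0.883, -0.003], [-0.001, 0.004, -1.0]]
wrist_force: [0.6, 0.1, 0.5]
gripper_width: 0.501
```

Emit:
jog_arm(
  moves=[
    [0,0,0,0,0,0,-0.124],
    [0,0,0,0,0,0,-0.248],
    [0,0,0,0,0,0,-0.372],
    [0,0,0,0,0,0,-0.496],
    [0,0,0,0,0,0,-0.62],
    [0,0,0,0,0,0,-0.744],
    [0,0,0,0,0,0,-0.868],
    [0,0,0,0,0,0,-0.992],
    [0,0,0,0,0,0,-1.116],
    [0,0,0,0,0,0,-1.24],
  ],
)

```text
time_s: 8.35
tcp_pos: [0.4843, 0.3832, 0.198]
ee_rot: [[0.731, 0.682, -0.003], [0.682, -0.731, -0.003], [-0.004, 0.0, -1.0]]
wrist_force: [0.6, 0.4, 0.0]
gripper_width: 0.5
```

Emit:
jog_arm(
  moves=[
    [0,0,0,0,0,0,-0.124],
    [0,0,0,0,0,0,-0.248],
    [0,0,0,0,0,0,-0.372],
    [0,0,0,0,0,0,-0.496],
    [0,0,0,0,0,0,-0.62],
    [0,0,0,0,0,0,-0.744],
    [0,0,0,0,0,0,-0.868],
    [0,0,0,0,0,0,-0.992],
    [0,0,0,0,0,0,-1.116],
    [0,0,0,0,0,0,-1.24],
  ],
)

```text
time_s: 9.18
tcp_pos: [0.4843, 0.3832, 0.198]
ee_rot: [[-0.408, 0.913, -0.003], [0.913, 0.408, -0.003], [-0.001, -0.004, -1.0]]
wrist_force: [-0.9, -0.0, 0.7]
gripper_width: 0.498
```

```bash
python3 - <<'E'
from h import *
s=st(); cap('wrist','wrist7')
R=s['ee_rot']; print('heading x',np.degrees(np.arctan2(R[1,0],R[0,0]))%360)
tool(np.array([.4856,.3863,.16])-s['tcp_pos'])
E
```

```text
t 9.18 J [ 53.3  22.4  -2.6  -0.  -65.2 150.7] tcp [0.4843 0.3832 0.198 ] F [-0.9 -0.   0.7] w 0.498
[[-0.408, 0.913, -0.003], [0.913, 0.408, -0.003], [-0.001, -0.004, -1.0]]
heading x 114.05577089236307
toolshift [0.002 0.003 0.038]
```

View pics/wrist7.png

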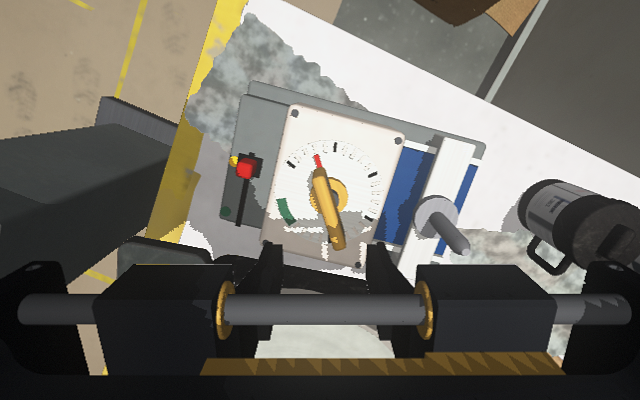

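```bash
python3 - <<'E'
from h import *
f=load('wrist7')['frame'][:,:,::-1]
cv2.imwrite('pics/z8.png',cv2.resize(f[90:290,250:500],None,fx=3,fy=3,interpolation=cv2.INTER_CUBIC))
E
```

```text
(no output)
```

View pics/z8.png

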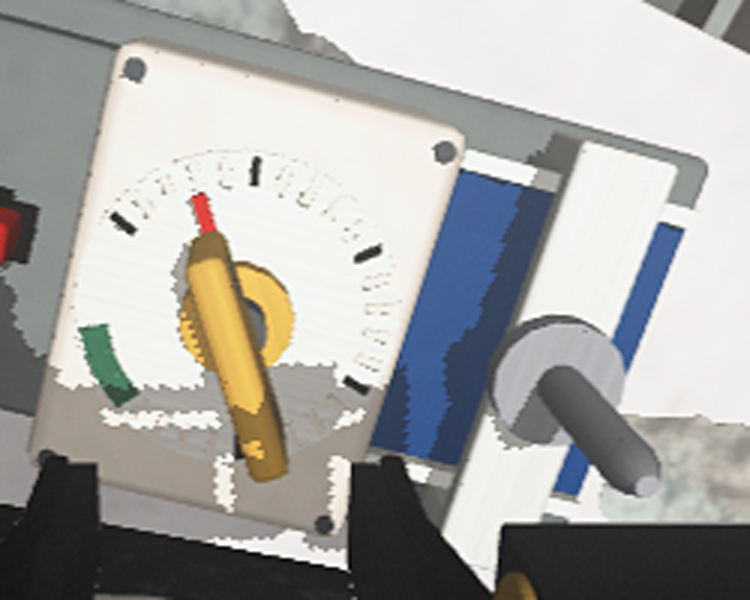

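```bash
python3 - <<'E'
from h import *
c=load('wrist7'); q=lambda p:(250+p[0]/3,90+p[1]/3)
S=[onz(c,*q(p),.08)[:2] for p in [(133,69),(445,152),(324,525),(47,460)]]
print(np.round(S,4)); ctr=np.mean(S,0)
e=S[1]-S[0]; y1=np.degrees(np.arctan2(e[1],e[0])); e=S[2]-S[3]; print('yaw',y1,np.degrees(np.arctan2(e[1],e[0])),'key ctr',ctr)
K=ctr
for n,p,z in[('tip',(199,197),.085),('tip2',(209,230),.085),('g5.0',(124,402),.081),('g_end',(91,326),.081),('t0',(123,223),.081),('t1',(256,171),.081),('t2',(369,253),.081),('t3',(356,384),.081)]:
    v=onz(c,*q(p),z)[:2]-K; print(n,np.linalg.norm(v).round(4),np.degrees(np.arctan2(v[1],v[0])).round(1))
# wing top ends z .135
a=onz(c,*q((207,247)),.135);b=onz(c,*q((266,470)),.135); v=a-b;print('wing mid',(a+b)/2,'len',np.linalg.norm(v),'dir',np.degrees(np.arctan2(v[1],v[0])))
print('post flange',onz(c,*q((559,382)),.072),'post top',onz(c,*q((643,480)),.138))
for f in (9.4,): 
  y=np.radians(f);print('post from key',K+.1*np.array([np.cos(y),np.sin(y)]))
E
```

```text
[[0.4343 0.4355]
 [0.5195 0.4497]
 [0.5385 0.3353]
 [0.4541 0.321 ]]
yaw 9.491373772785485 9.600046546256612 key ctr [0.48659229 0.38536511]
tip 0.0354 130.5
tip2 0.026 130.5
g5.0 0.0419 -116.5
g_end 0.0412 -151.0
t0 0.0406 164.1
t1 0.0407 106.5
t2 0.0409 49.7
t3 0.0406 -7.1
wing mid [0.48482723 0.38926093 0.135     ] len 0.05618003310158004 dir 128.30591166950902
post flange [0.58417793 0.40306035 0.072     ] post top [0.58402115 0.40254367 0.138     ]
post from key [0.58524951 0.40169771]
```

Key pointer at 130° world, i.e. key at about 0.6. Post at about (0.5842,0.4027). Descend and grip the wing.

Emit:
jog_arm(
  moves=[
    [0,0.001,0.001,0.01,0,0,-0.1],
    [0,0.002,0.0027,0.02,0,0,-0.2],
    [0,0.002,0.0027,0.03,0,0,-0.27],
    [0,0.002,0.0027,0.05,0,0,-0.27],
    [0,0.002,0.0027,0.07,0,0,-0.27],
    [0,0.002,0.0027,0.09,0,0,-0.27],
    [0,0.002,0.0027,0.097,0,0,-0.27],
    [0,0.002,0.0027,0.097,0,0,-0.27],
    [0,0.002,0.0027,0.097,0,0,-0.27],
    [0,0.002,0.0027,0.097,0,0,-0.27],
  ],
)

```text
time_s: 10.07
tcp_pos: [0.487, 0.3873, 0.1045]
ee_rot: [[-0.632, 0.775, 0.001], [0.775, 0.632, 0.001], [0.0, 0.002, -1.0]]
wrist_force: [0.6, 0.4, 0.3]
gripper_width: 0.496
```

Emit:
jog_arm(
  moves=[
    [0.5,0,0,0,0,0,0],
    [0.8,0,0,0,0,0,0],
    [1,0,0,0,0,0,0],
    [1,0,0,0,0,0,0],
    [1,0,0,0,0,0,0],
    [1,0,0,0,0,0,0],
    [1,0,0,0,0,0,0],
    [1,0,0,0,0,0,0],
    [1,0,0,0,0,0,0],
    [1,0,0,0,0,0,0],
  ],
)

```text
time_s: 10.9
tcp_pos: [0.4863, 0.3867, 0.1037]
ee_rot: [[-0.632, 0.775, -0.0], [0.775, 0.632, -0.0], [-0.0, -0.0, -1.0]]
wrist_force: [-2.1, -1.3, 1.1]
gripper_width: 0.11
```

```bash
python3 - <<'E'
from h import *
s=st(); print(s['moment']);cap('wrist','wrist8');cap('side','side8')
f=load('side8')['frame'][:,:,::-1]; g=load('wrist8')['frame'][:,:,::-1]
a=cv2.resize(f[280:370,230:360],None,fx=3,fy=3,interpolation=cv2.INTER_CUBIC)
cv2.imwrite('pics/z9.png',np.hstack([cv2.resize(a,(390,270)),cv2.resize(g,(400,270))]))
E
```

```text
t 10.9 J [ 53.4  27.6  -9.    0.  -53.5 165.8] tcp [0.4863 0.3867 0.1037] F [-2.1 -1.3  1.1] w 0.11
[[-0.632, 0.775, -0.0], [0.775, 0.632, -0.0], [-0.0, -0.0, -1.0]]
[-0.25093233  0.3210814   0.04021635]
```

View pics/z9.png

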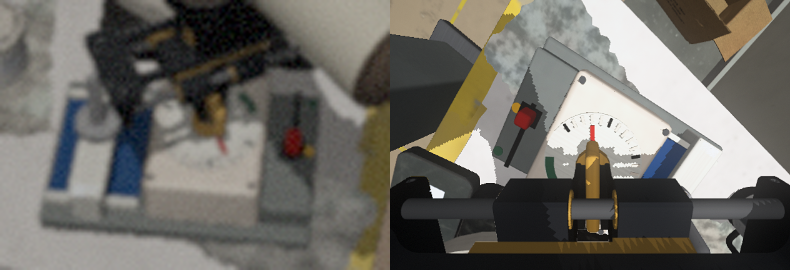

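Gripped (9.6 mm wide), with the pointer aligned with the tool's x. Winding clockwise.

Emit:
jog_arm(
  moves=[
    [1,0,0,0,0,0,0.12],
    [1,0,0,0,0,0,0.24],
    [1,0,0,0,0,0,0.36],
    [1,0,0,0,0,0,0.48],
    [1,0,0,0,0,0,0.6],
    [1,0,0,0,0,0,0.72],
    [1,0,0,0,0,0,0.84],
    [1,0,0,0,0,0,0.96],
    [1,0,0,0,0,0,1.08],
    [1,0,0,0,0,0,1.2],
  ],
)

```text
time_s: 11.83
tcp_pos: [0.4864, 0.3867, 0.1037]
ee_rot: [[0.498, 0.867, 0.0], [0.867, -0.498, -0.0], [-0.0, 0.0, -1.0]]
wrist_force: [-1.3, -1.1, 1.7]
gripper_width: 0.108
```

```bash
python3 - <<'E'
from h import *
s=st(); print(s['moment']);cap('wrist','wrist9')
E
```

```text
t 11.83 J [ 53.4  27.6  -9.    0.  -53.5  96.7] tcp [0.4864 0.3867 0.1037] F [-1.3 -1.1  1.7] w 0.108
[[0.498, 0.867, 0.0], [0.867, -0.498, -0.0], [-0.0, 0.0, -1.0]]
[-0.32390132  0.35609594  0.06885996]
```

View pics/wrist9.png

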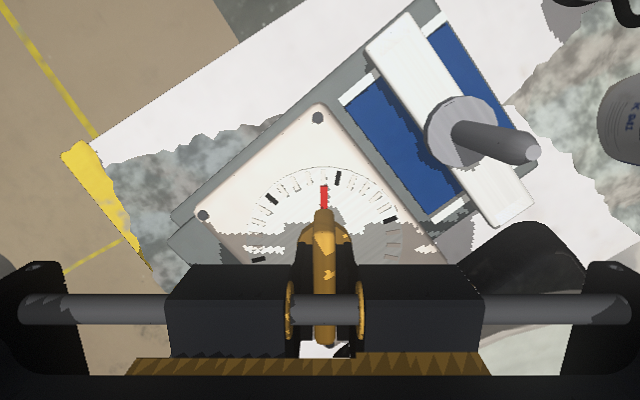

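The pointer follows the tool (it is at (324,197), between ticks 1 and 2). Continuing.

Emit:
jog_arm(
  moves=[
    [1,0,0,0,0,0,0.12],
    [1,0,0,0,0,0,0.24],
    [1,0,0,0,0,0,0.36],
    [1,0,0,0,0,0,0.48],
    [1,0,0,0,0,0,0.6],
    [1,0,0,0,0,0,0.72],
    [1,0,0,0,0,0,0.84],
    [1,0,0,0,0,0,0.96],
    [1,0,0,0,0,0,1.08],
    [1,0,0,0,0,0,1.2],
  ],
)

```text
time_s: 12.72
tcp_pos: [0.4864, 0.3867, 0.1037]
ee_rot: [[0.989, -0.147, 0.0], [-0.147, -0.989, -0.0], [0.0, 0.0, -1.0]]
wrist_force: [-0.7, -2.0, 2.9]
gripper_width: 0.116
```

Emit:
jog_arm(
  moves=[
    [1,0,0,0,0,0,0.12],
    [1,0,0,0,0,0,0.24],
    [1,0,0,0,0,0,0.36],
    [1,0,0,0,0,0,0.48],
    [1,0,0,0,0,0,0.6],
    [1,0,0,0,0,0,0.72],
    [1,0,0,0,0,0,0.84],
    [1,0,0,0,0,0,0.96],
    [1,0,0,0,0,0,1.08],
    [1,0,0,0,0,0,1.2],
  ],
)

```text
time_s: 13.55
tcp_pos: [0.4863, 0.3866, 0.1037]
ee_rot: [[0.221, -0.975, -0.0], [-0.975, -0.221, -0.0], [0.0, 0.0, -1.0]]
wrist_force: [-1.3, -2.2, 3.0]
gripper_width: 0.111
```

Emit:
jog_arm(
  moves=[
    [1,0,0,0,0,0,0.12],
    [1,0,0,0,0,0,0.24],
    [1,0,0,0,0,0,0.36],
    [1,0,0,0,0,0,0.48],
    [1,0,0,0,0,0,0.6],
    [1,0,0,0,0,0,0.72],
    [1,0,0,0,0,0,0.84],
    [1,0,0,0,0,0,0.92],
    [1,0,0,0,0,0,0.96],
    [1,0,0,0,0,0,0.96],
  ],
)

```text
time_s: 14.38
tcp_pos: [0.4863, 0.3866, 0.1037]
ee_rot: [[-0.669, -0.744, -0.0], [-0.744, 0.669, -0.0], [0.0, -0.0, -1.0]]
wrist_force: [-1.5, -1.5, 2.8]
gripper_width: 0.111
```

```bash
python3 - <<'E'
from h import *
s=st(); print(s['moment']);cap('wrist','wrist10')
E
```

```text
t 14.38 J [ 53.4  27.6  -9.    0.  -53.5 -95.4] tcp [0.4863 0.3866 0.1037] F [-1.5 -1.5  2.8] w 0.111
[[-0.669, -0.744, -0.0], [-0.744, 0.669, -0.0], [0.0, -0.0, -1.0]]
[-0.24066796  0.4172089  -0.06402199]
```

View pics/wrist10.png

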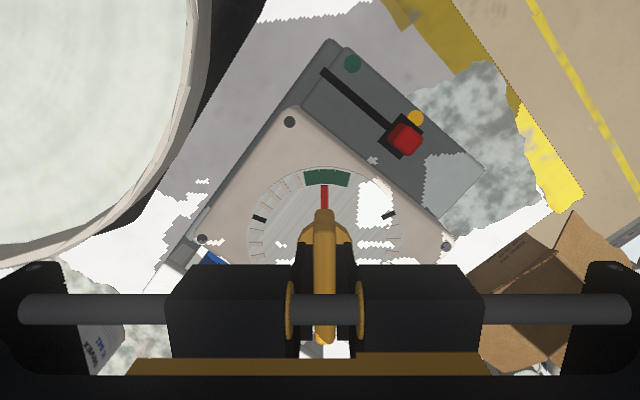

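Pointer (324,197) is inside the green (304–350). I'll add a touch more, release, and check.

Emit:
jog_arm(
  moves=[
    [1,0,0,0,0,0,0.04],
    [1,0,0,0,0,0,0.07],
    [1,0,0,0,0,0,0.07],
    [0.5,0,0,0,0,0,0.07],
    [0.2,0,0,0,0,0,0.07],
    [0,0,0,0,0,0,0.07],
    [0,0,0,-0.03,0,0,0.07],
    [0,0,0,-0.07,0,0,0.07],
    [0,0,0,-0.1,0,0,0.07],
    [0,0,0,-0.1,0,0,0.07],
  ],
)

```text
time_s: 15.27
tcp_pos: [0.4896, 0.3895, 0.2114]
ee_rot: [[-0.719, -0.695, 0.011], [-0.695, 0.719, 0.01], [-0.015, -0.001, -1.0]]
wrist_force: [0.6, 0.7, 0.6]
gripper_width: 0.482
```

```bash
python3 - <<'E'
from h import *
s=st(); cap('wrist','wrist11');cap('side','side11')
E
```

```text
t 15.27 J [ 53.4  22.1  -1.2   0.2 -65.9 -99.4] tcp [0.4896 0.3895 0.2114] F [0.6 0.7 0.6] w 0.482
[[-0.719, -0.695, 0.011], [-0.695, 0.719, 0.01], [-0.015, -0.001, -1.0]]
```

View pics/wrist11.png

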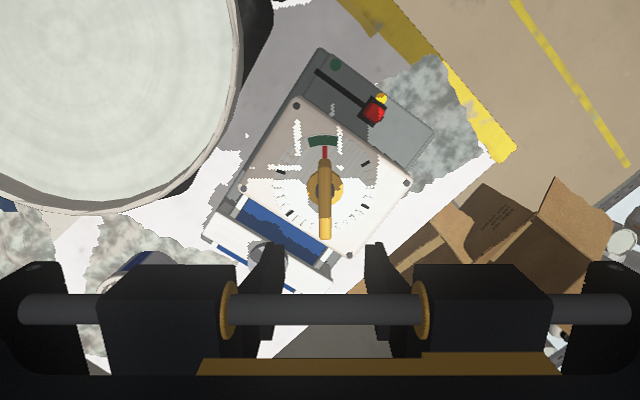

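Key holds in the green: pointer (323,150), green 308–342. Now to the weights.

Emit:
jog_arm(
  moves=[
    [0,0,0,-0.04,0,0,0],
    [0,0.01,-0.004,-0.07,0,0,0],
    [0,0.04,-0.014,-0.09,0,0,0],
    [0,0.075,-0.027,-0.1,0,0,0],
    [-0.5,0.11,-0.04,-0.1,0,0,0],
    [-0.6,0.145,-0.052,-0.1,0,0,0],
    [-0.6,0.18,-0.064,-0.1,0,0,0],
    [-0.6,0.215,-0.076,-0.1,0,0,0],
    [-0.6,0.25,-0.089,-0.1,0,0,0],
    [-0.6,0.27,-0.115,-0.1,0,0,0],
  ],
)

```text
time_s: 16.2
tcp_pos: [0.3684, 0.1144, 0.3023]
ee_rot: [[-0.718, -0.696, -0.002], [-0.696, 0.718, -0.0], [0.002, 0.001, -1.0]]
wrist_force: [1.3, 0.1, -0.4]
gripper_width: 0.783
```

```bash
python3 - <<'E'
from h import *
s=st(); cap('wrist','wrist12')
tool(np.array([.39,-.08,.26])-s['tcp_pos'])
E
```

```text
t 16.2 J [ 41.7  -5.5 -21.2  -0.1 -74.5 -87.5] tcp [0.3684 0.1144 0.3023] F [ 1.3  0.1 -0.4] w 0.783
[[-0.718, -0.696, -0.002], [-0.696, 0.718, -0.0], [0.002, 0.001, -1.0]]
toolshift [ 0.119 -0.155  0.043]
```

View pics/wrist12.png

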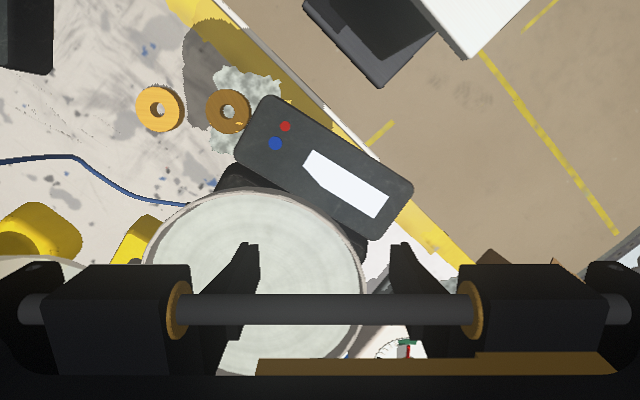

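Emit:
jog_arm(
  moves=[
    [-0.6,0.02,-0.03,0,0,0,0],
    [-0.6,0.045,-0.06,0,0,0,0],
    [-0.6,0.07,-0.09,0,0,0,0],
    [-0.6,0.095,-0.115,0.01,0,0,-0.1],
    [-0.6,0.11,-0.135,0.02,0,0,-0.19],
    [-0.6,0.119,-0.155,0.03,0,0,-0.19],
    [-0.6,0.119,-0.155,0.043,0,0,-0.19],
    [-0.6,0.119,-0.155,0.043,0,0,-0.19],
    [-0.6,0.119,-0.155,0.043,0,0,-0.19],
    [-0.6,0.119,-0.155,0.043,0,0,-0.19],
  ],
)

```text
time_s: 17.08
tcp_pos: [0.3937, -0.0773, 0.2606]
ee_rot: [[-0.575, -0.818, -0.0], [-0.818, 0.575, -0.0], [0.0, 0.0, -1.0]]
wrist_force: [-0.3, -0.2, -0.5]
gripper_width: 0.8
```

```bash
python3 - <<'E'
from h import *
s=st(); cap('wrist','wrist13');cap('side','side13');cap('scene','scene13')
E
```

```text
t 17.08 J [ 12.4  -2.3 -24.3   0.  -68.  -47.5] tcp [ 0.3937 -0.0773  0.2606] F [-0.3 -0.2 -0.5] w 0.8
[[-0.575, -0.818, -0.0], [-0.818, 0.575, -0.0], [0.0, 0.0, -1.0]]
```

View pics/wrist13.png

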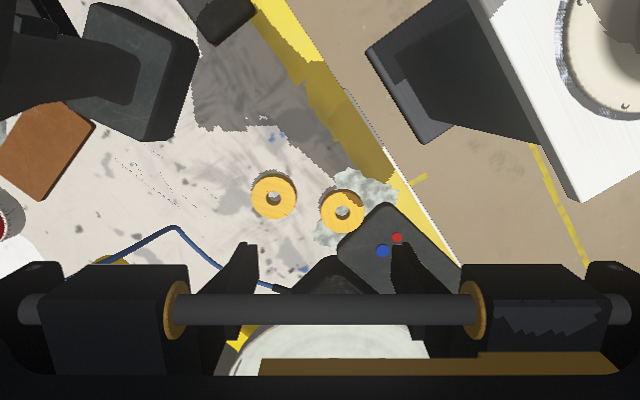

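View pics/scene13.png

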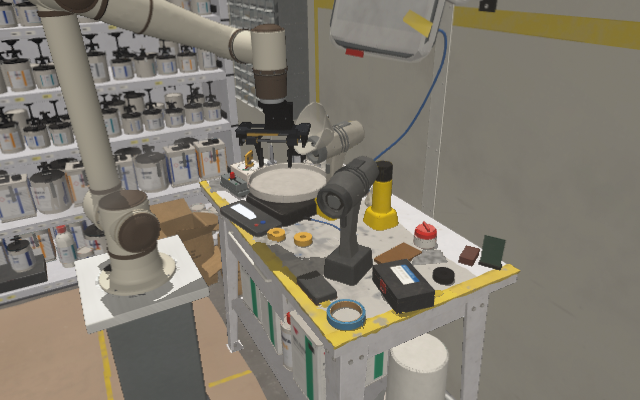

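Only two rings: A (274,197) and B (342,211). The area behind the drill is clear too.

```bash
python3 - <<'E'
from h import *
c=load('wrist13'); f=np.ascontiguousarray(c['frame'][:,:,::-1]); hsv=cv2.cvtColor(f,cv2.COLOR_BGR2HSV)
m=cv2.inRange(hsv,(10,120,110),(24,255,255)); m[:,:230]=0;m[:,385:]=0;m[:160]=0;m[240:]=0
# top faces via bright color ; bore holes
cs,_=cv2.findContours(m,cv2.RETR_CCOMP,cv2.CHAIN_APPROX_NONE)
for k in cs:
    if len(k)>20:
        (x,y),ax,an=cv2.fitEllipse(k); print('ell',(round(x,1),round(y,1)),np.round(ax,1),'z.02',onz(c,x,y,.02).round(4),'z.01',onz(c,x,y,.01).round(4))
cv2.imwrite('pics/z10.png',cv2.resize(f[160:290,230:440],None,fx=3.7,fy=3.7,interpolation=cv2.INTER_CUBIC))
E
```

```text
ell (342.0, 211.8) [40.8 43.1] z.02 [ 0.4077 -0.0195  0.02  ] z.01 [ 0.4093 -0.0164  0.01  ]
ell (341.9, 212.1) [14.8 15.2] z.02 [ 0.4081 -0.0193  0.02  ] z.01 [ 0.4096 -0.0162  0.01  ]
ell (273.1, 197.0) [42.2 43.9] z.02 [ 0.466  -0.0841  0.02  ] z.01 [ 0.469  -0.0826  0.01  ]
ell (273.1, 197.5) [15.  15.2] z.02 [ 0.4664 -0.0836  0.02  ] z.01 [ 0.4694 -0.082   0.01  ]
ell (372.4, 168.6) [20.2 36.5] z.02 [ 0.3473 -0.0438  0.02  ] z.01 [ 0.3474 -0.0412  0.01  ]
```

View pics/z10.png

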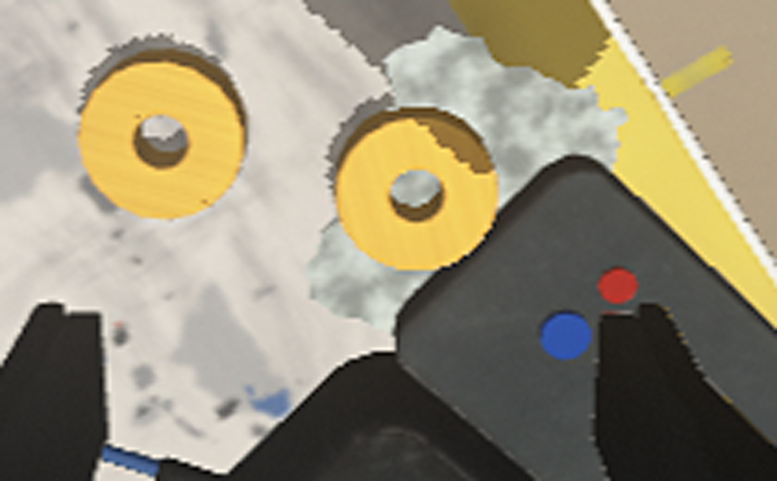

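Emit:
jog_arm(
  moves=[
    [-0.6,-0.015,-0.03,0,0,0,0],
    [-0.6,-0.03,-0.055,0.02,0,0,0],
    [-0.6,-0.0365,-0.063,0.05,0,0,0],
    [-0.6,-0.0365,-0.063,0.08,0,0,0],
    [-0.6,-0.0365,-0.063,0.11,0,0,0],
    [-0.6,-0.0365,-0.063,0.14,0,0,0],
    [-0.6,-0.0365,-0.063,0.17,0,0,0],
    [-0.6,-0.0365,-0.063,0.18,0,0,0],
    [-0.6,-0.0365,-0.063,0.18,0,0,0],
    [-0.6,-0.0365,-0.063,0.18,0,0,0],
  ],
)

```text
time_s: 18.07
tcp_pos: [0.4667, -0.0836, 0.0808]
ee_rot: [[-0.575, -0.818, 0.0], [-0.818, 0.575, -0.0], [0.0, -0.0, -1.0]]
wrist_force: [-0.2, 0.2, 0.8]
gripper_width: 0.8
```

```bash
python3 - <<'E'
from h import *
s=st(); cap('wrist','wrist14');cap('side','side14')
print(proj(load('wrist14'),[.4662,-.0838,.02]))
E
```

```text
t 18.07 J [  9.6  16.9 -31.2   0.  -41.9 -44.7] tcp [ 0.4667 -0.0836  0.0808] F [-0.2  0.2  0.8] w 0.8
[[-0.575, -0.818, 0.0], [-0.818, 0.575, -0.0], [0.0, -0.0, -1.0]]
[325.54103863 220.94280792]
```

View pics/wrist14.png

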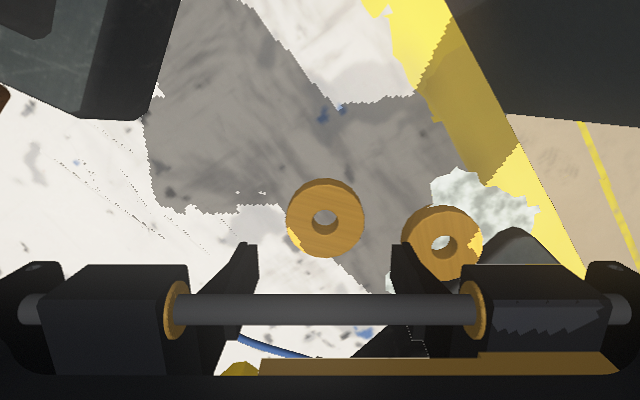

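View pics/side14.png

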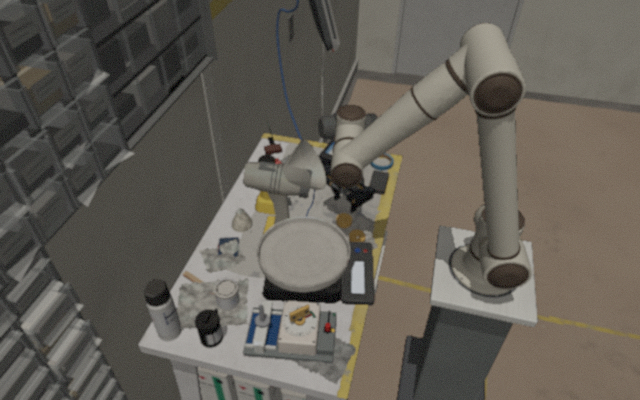

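Ring A is at (325,219), matching the prediction. Narrowing slightly for clearance to B, then descending and closing.

Emit:
jog_arm(
  moves=[
    [-0.5,0,0,0,0,0,0],
    [-0.5,0,0,0.02,0,0,0],
    [-0.5,0,0,0.04,0,0,0],
    [-0.5,0,0,0.06,0,0,0],
    [-0.5,0,0,0.073,0,0,0],
    [-0.5,0,0,0.073,0,0,0],
    [0,0,0,0.073,0,0,0],
    [1,0,0,0.073,0,0,0],
    [1,0,0,0.073,0,0,0],
    [1,0,0,0.073,0,0,0],
  ],
)

```text
time_s: 19.0
tcp_pos: [0.4672, -0.0839, 0.0089]
ee_rot: [[-0.576, -0.817, 0.003], [-0.817, 0.576, 0.0], [-0.002, -0.002, -1.0]]
wrist_force: [0.4, 0.4, 3.8]
gripper_width: 0.625
```

Emit:
jog_arm(
  moves=[
    [1,0,0,0,0,0,0],
    [1,0,0,0,0,0,0],
    [1,0,0,-0.01,0,0,0],
    [1,0,0,-0.04,0,0,0],
    [1,0,0,-0.07,0,0,0],
    [1,0,0,-0.1,0,0,0],
    [1,0,0,-0.13,0,0,0],
    [1,0,0,-0.16,0,0,0],
    [1,0.015,0.015,-0.19,0,0,0],
    [1,0.03,0.04,-0.22,0,0,0],
  ],
)

```text
time_s: 19.83
tcp_pos: [0.4166, -0.0858, 0.2286]
ee_rot: [[-0.577, -0.817, 0.0], [-0.817, 0.577, -0.0], [0.0, -0.0, -1.0]]
wrist_force: [1.3, 0.7, -1.6]
gripper_width: 0.626
```

```bash
python3 - <<'E'
from h import *
s=st(); cap('wrist','wrist15');cap('side','side15')
E
```

```text
t 19.83 J [ 10.4   1.8 -25.    0.  -63.2 -45.7] tcp [ 0.4166 -0.0858  0.2286] F [ 1.3  0.7 -1.6] w 0.626
[[-0.577, -0.817, 0.0], [-0.817, 0.577, -0.0], [0.0, -0.0, -1.0]]
```

View pics/wrist15.png

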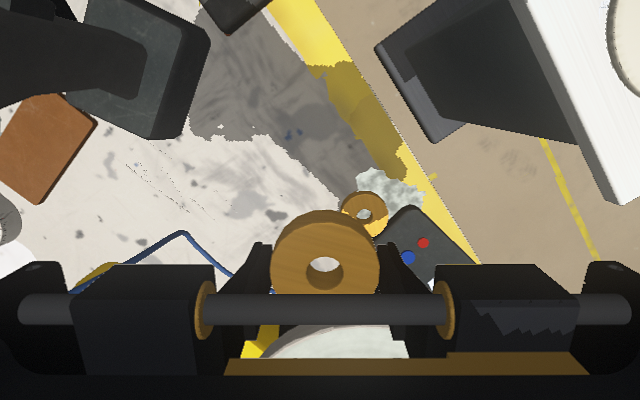

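```bash
cat >> h.py <<'E'
def ringoff(f,dz,roi):
    c=load(f); s=sense(); im=np.ascontiguousarray(c['frame'][:,:,::-1]); hsv=cv2.cvtColor(im,cv2.COLOR_BGR2HSV)
    m=cv2.inRange(hsv,(8,100,60),(26,255,255)); x0,y0,x1,y1=roi; k=np.zeros_like(m);k[y0:y1,x0:x1]=m[y0:y1,x0:x1]
    cs,_=cv2.findContours(k,cv2.RETR_EXTERNAL,cv2.CHAIN_APPROX_NONE); q=max(cs,key=cv2.contourArea)
    return c,s,q
E
python3 - <<'E'
from h import *
c,s,q=ringoff('wrist15',.011,(255,205,400,290))
p=q[:,0,:].astype(float); z=s['tcp_pos'][2]-.0089+.02
# upper boundary arc of the top face: use points, cast on top plane (near edge: bottom edge of outer wall visible above)
W=np.array([onz(c,u,v,z) for u,v in p if v<285 ]); L=(W-s['tcp_pos'])@s['ee_rot']
im=c['frame'][:,:,::-1]; cv2.imwrite('pics/z11.png',cv2.resize(im[200:300,250:400],None,fx=5,fy=5,interpolation=cv2.INTER_CUBIC))
print(proj(c,s['tcp_pos']+[0,0,.0111]))
E
```

```text
[327.96000531 275.92151777]
```

View pics/z11.png

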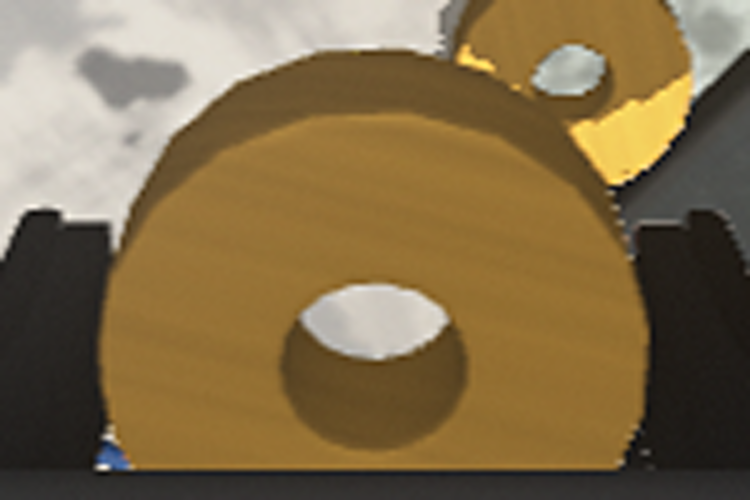

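```bash
python3 - <<'E'
from h import *
c=load('wrist15'); s=sense(); z=s['tcp_pos'][2]-.0089+.02
for u,v in[(324.8,273.4),(250+375/5,200+112/5)]:
    w=onz(c,u,v,z); print(w,((w-s['tcp_pos'])@s['ee_rot']).round(4))
E
```

```text
[ 0.41577005 -0.08765616  0.24348881] [ 0.0013 -0.0016 -0.0111]
[ 0.40056172 -0.10904051  0.24348881] [ 0.0275 -0.0015 -0.0113]
```

```bash
python3 - <<'E'
from h import *
c=load('side0'); s=st()
for p in [(168,337),(210,344),(228,308)]: print(p,onz(c,*p,0).round(3))
# tops: height at same xy
for b,t in [((168,337),(154,284)),((210,344),(207,315)),((228,308),(228,285))]:
    P=onz(c,*b,0); 
    for h in np.arange(.02,.35,.01):
        if proj(c,P+[0,0,h])[1]<t[1]: print('h',h);break
s=sense()
for P in [(.372,.0,.30),(.375,.19,.30),(.5,.37,.27),(.585,.4032,.25)]: tool(np.array(P)-s['tcp_pos'])
E
```

```text
t 19.93 J [ 10.5   1.2 -25.1   0.  -63.2 -45.7] tcp [ 0.4153 -0.0857  0.2324] F [ 1.1 -0.4 -1.2] w 0.624
[[-0.576, -0.817, 0.009], [-0.817, 0.576, 0.001], [-0.007, -0.007, -1.0]]
(168, 337) [0.835 0.477 0.   ]
(210, 344) [0.716 0.468 0.   ]
(228, 308) [0.713 0.347 0.   ]
h 0.23999999999999996
h 0.13999999999999999
h 0.10999999999999999
toolshift [-0.046  0.084 -0.068]
toolshift [-0.203  0.191 -0.068]
toolshift [-0.422  0.193 -0.036]
toolshift [-0.497  0.143 -0.015]
```

Emit:
jog_arm(
  moves=[
    [1,-0.015,0.028,-0.023,0,0,0],
    [1,-0.03,0.056,-0.046,0,0,0.05],
    [1,-0.046,0.084,-0.068,0,0,0.15],
    [1,-0.075,0.105,-0.068,0,0,0.27],
    [1,-0.106,0.126,-0.068,0,0,0.39],
    [1,-0.137,0.147,-0.068,0,0,0.51],
    [1,-0.168,0.168,-0.068,0,0,0.63],
    [1,-0.203,0.191,-0.068,0,0,0.75],
    [1,-0.23,0.191,-0.068,0,0,0.79],
    [1,-0.26,0.191,-0.065,0,0,0.79],
  ],
)

```text
time_s: 20.77
tcp_pos: [0.4095, 0.2401, 0.2924]
ee_rot: [[-0.986, -0.165, 0.0], [-0.165, 0.986, 0.002], [-0.001, 0.001, -1.0]]
wrist_force: [-0.0, 0.0, -1.1]
gripper_width: 0.624
```

```bash
python3 - <<'E'
from h import *
s=st()
for P in [(.5,.37,.28),(.585,.4032,.25)]: tool(np.array(P)-s['tcp_pos'])
E
```

```text
t 20.77 J [  50.     4.4  -12.8   -0.   -72.7 -130.5] tcp [0.4095 0.2401 0.2924] F [-0.   0.  -1.1] w 0.624
[[-0.986, -0.165, 0.0], [-0.165, 0.986, 0.002], [-0.001, 0.001, -1.0]]
toolshift [-0.111  0.113  0.013]
toolshift [-0.2    0.132  0.043]
```

Emit:
jog_arm(
  moves=[
    [1,-0.025,0.028,0,0,0,0],
    [1,-0.055,0.056,0,0,0,0],
    [1,-0.083,0.084,0,0,0,0],
    [1,-0.111,0.112,0.005,0,0,0],
    [1,-0.14,0.12,0.015,0,0,0],
    [1,-0.17,0.127,0.03,0,0,0],
    [1,-0.2,0.132,0.043,0,0,0],
    [1,-0.2,0.132,0.043,0,0,0],
    [1,-0.2,0.132,0.043,0,0,0],
    [1,-0.2,0.132,0.043,0,0,0],
  ],
)

```text
time_s: 21.6
tcp_pos: [0.585, 0.4001, 0.2482]
ee_rot: [[-0.986, -0.166, -0.002], [-0.166, 0.986, -0.002], [0.002, -0.001, -1.0]]
wrist_force: [0.0, 0.3, -1.2]
gripper_width: 0.625
```

```bash
python3 - <<'E'
from h import *
cap('wrist','wrist16');cap('side','side16');cap('scene','scene16'); s=st()
tool(np.array((.585,.4032,.17))-s['tcp_pos'])
E
```

```text
t 21.75 J [  47.4   29.5   16.6    0.   -76.9 -127.8] tcp [0.5847 0.4003 0.2513] F [ 0.4  0.3 -1.4] w 0.621
[[-0.986, -0.167, 0.002], [-0.167, 0.986, 0.002], [-0.002, 0.001, -1.0]]
toolshift [-0.001  0.003  0.081]
```

View pics/wrist16.png

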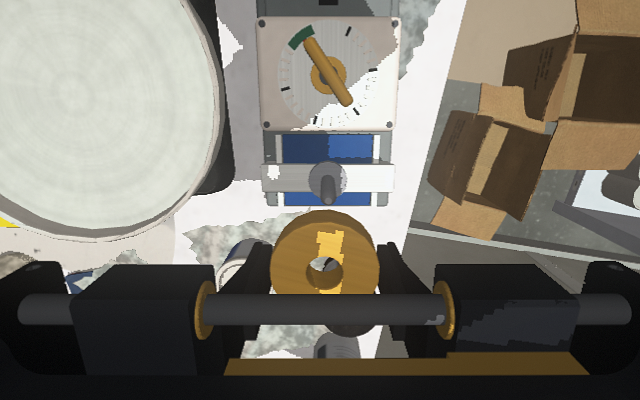

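```bash
python3 - <<'E'
from h import *
c=load('wrist16'); im=c['frame'][:,:,::-1]
cv2.imwrite('pics/z12.png',cv2.resize(im[140:300,250:400],None,fx=5,fy=3.7,interpolation=cv2.INTER_CUBIC))
E
```

```text
(no output)
```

View pics/z12.png

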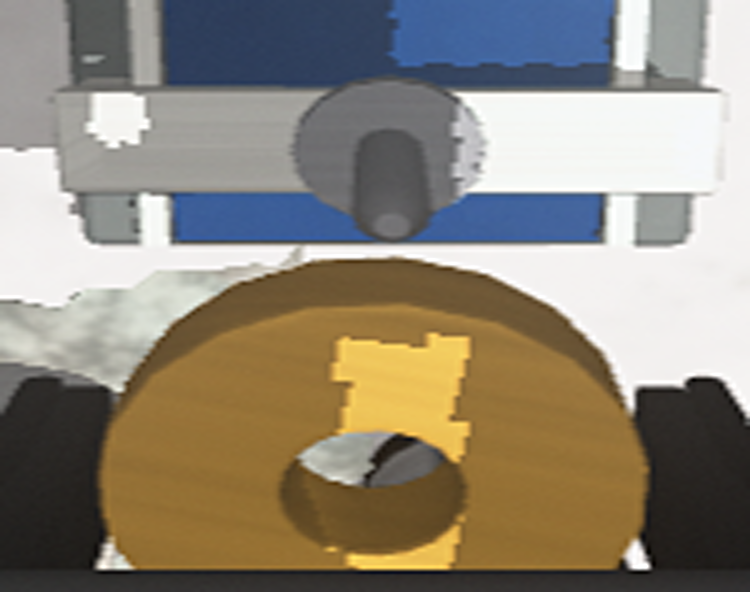

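```bash
python3 - <<'E'
from h import *
c=load('wrist16'); s=sense(); q=lambda p:(250+p[0]/5,140+p[1]/3.7)
tp=s['tcp_pos']; R=s['ee_rot']
for n,p,z in[('ring bore',(373,492),tp[2]+.011),('ring L',(100,480),tp[2]+.011),('ring R',(646,480),tp[2]+.011),('post top',(393,227),.14),('flange',(388,150),.072),('post base',(388,150),.072),('flL',(294,150),.072),('flR',(484,150),.072)]:
    w=onz(c,*q(p),z); print(n,w.round(4),((w-tp)@R).round(4))
d=load('scene16')
cv2.imwrite('pics/z13.png',cv2.resize(d['frame'][110:210,190:320,::-1],None,fx=6,fy=6,interpolation=cv2.INTER_CUBIC))
e=load('side16')
cv2.imwrite('pics/z14.png',cv2.resize(e['frame'][280:370,230:360,::-1],None,fx=6,fy=6,interpolation=cv2.INTER_CUBIC))
E
```

```text
ring bore [0.584  0.3991 0.2623] [ 0.0009 -0.0011 -0.011 ]
ring L [0.5866 0.3729 0.2623] [ 0.0026 -0.0274 -0.011 ]
ring R [0.5779 0.4248 0.2623] [ 0.0026  0.0252 -0.011 ]
post top [0.5852 0.4027 0.14  ] [-0.0007  0.0021  0.1113]
flange [0.5843 0.4023 0.072 ] [0.0004 0.0017 0.1793]
post base [0.5843 0.4023 0.072 ] [0.0004 0.0017 0.1793]
flL [0.5875 0.3835 0.072 ] [ 0.0004 -0.0173  0.1793]
flR [0.5811 0.4215 0.072 ] [0.0004 0.0212 0.1793]
```

View pics/z13.png

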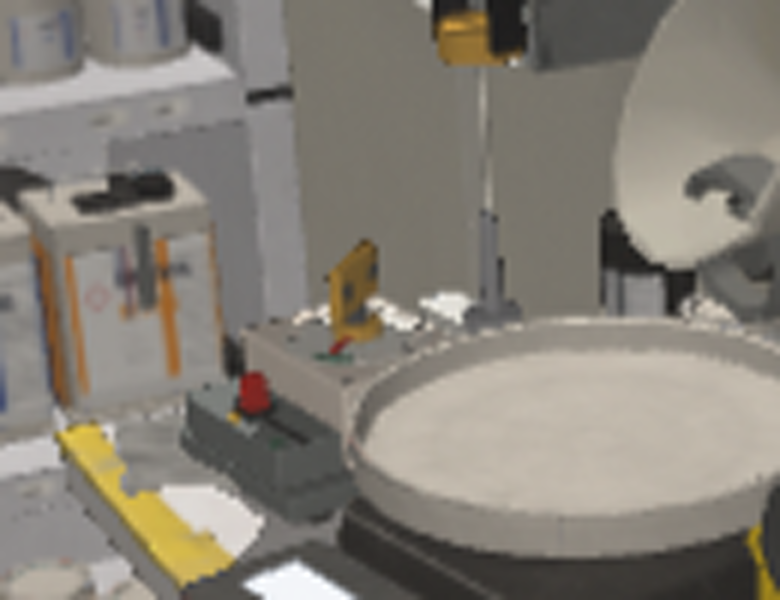

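View pics/z14.png

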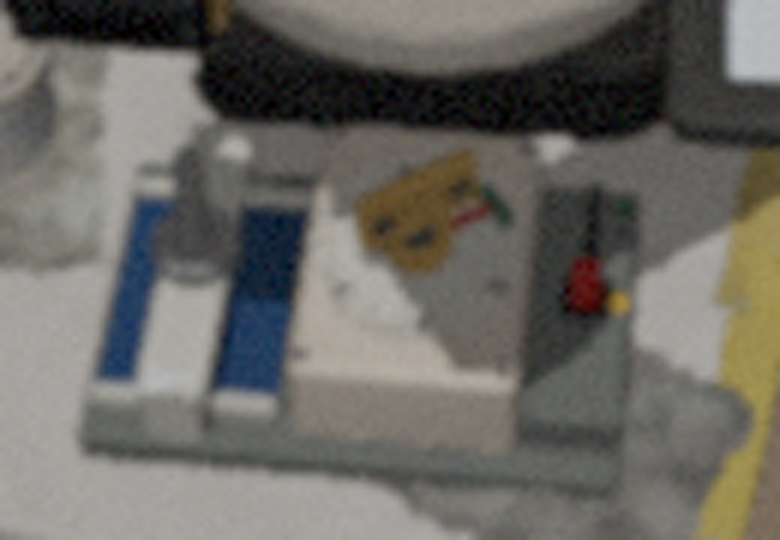

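Ring and post compared in the same view give a correction of x −1 mm, y +3 mm, which agrees with the key-based post estimate. Lowering to just above the post tip.

Emit:
jog_arm(
  moves=[
    [1,-0.001,0.003,0.02,0,0,0],
    [1,-0.001,0.003,0.04,0,0,0],
    [1,-0.001,0.003,0.06,0,0,0],
    [1,-0.001,0.003,0.08,0,0,0],
    [1,-0.001,0.003,0.09,0,0,0],
    [1,-0.001,0.003,0.09,0,0,0],
    [1,-0.001,0.003,0.09,0,0,0],
    [1,-0.001,0.003,0.09,0,0,0],
    [1,-0.001,0.003,0.09,0,0,0],
    [1,-0.001,0.003,0.09,0,0,0],
  ],
)

```text
time_s: 22.58
tcp_pos: [0.5862, 0.404, 0.1611]
ee_rot: [[-0.986, -0.166, 0.002], [-0.166, 0.986, 0.002], [-0.002, 0.002, -1.0]]
wrist_force: [0.3, -0.3, -1.3]
gripper_width: 0.624
```

```bash
python3 - <<'E'
from h import *
s=st(); cap('wrist','wrist17');cap('side','side17');cap('scene','scene17')
c=load('wrist17');cv2.imwrite('pics/z15.png',cv2.resize(c['frame'][200:300,250:400,::-1],None,fx=5,fy=5,interpolation=cv2.INTER_CUBIC))
print(proj(c,[.585,.4032,.14]),proj(c,s['tcp_pos']+[0,0,.011]))
E
```

```text
t 22.58 J [  47.6   32.8    9.3    0.   -66.4 -128. ] tcp [0.5862 0.404  0.1611] F [ 0.3 -0.3 -1.3] w 0.624
[[-0.986, -0.166, 0.002], [-0.166, 0.986, 0.002], [-0.002, 0.002, -1.0]]
[324.82183583 242.47341364] [326.23831642 272.01918446]
```

View pics/z15.png

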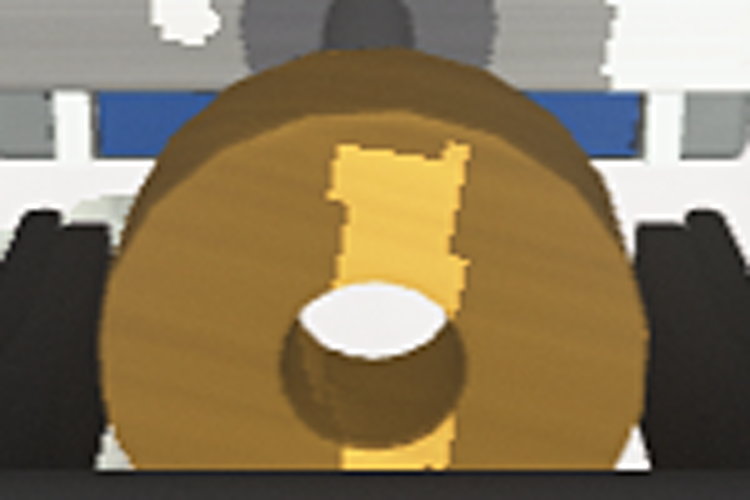

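Emit:
jog_arm(
  moves=[
    [1,0.0005,-0.0005,0.005,0,0,0],
    [1,0.0005,-0.0005,0.01,0,0,0],
    [1,0.0005,-0.0005,0.015,0,0,0],
    [1,0.0005,-0.0005,0.02,0,0,0],
    [1,0.0005,-0.0005,0.025,0,0,0],
    [1,0.0005,-0.0005,0.03,0,0,0],
    [1,0.0005,-0.0005,0.035,0,0,0],
    [1,0.0005,-0.0005,0.04,0,0,0],
    [1,0.0005,-0.0005,0.04,0,0,0],
    [1,0.0005,-0.0005,0.04,0,0,0],
  ],
)

```text
time_s: 23.57
tcp_pos: [0.5852, 0.4028, 0.1189]
ee_rot: [[-0.986, -0.166, -0.001], [-0.166, 0.986, -0.001], [0.001, -0.001, -1.0]]
wrist_force: [0.0, 0.5, -2.0]
gripper_width: 0.623
```

```bash
python3 - <<'E'
from h import *
s=st(); cap('wrist','wrist18');cap('side','side18');cap('scene','scene18')
c=load('wrist18');a=cv2.resize(c['frame'][200:300,250:400,::-1],(450,300),interpolation=cv2.INTER_CUBIC)
d=load('scene18');b=cv2.resize(d['frame'][110:210,220:320,::-1],(300,300),interpolation=cv2.INTER_CUBIC)
cv2.imwrite('pics/z16.png',np.hstack([a,b]))
E
```

```text
t 23.57 J [  47.5   34.6    6.3    0.   -61.7 -128. ] tcp [0.5852 0.4028 0.1189] F [ 0.   0.5 -2. ] w 0.623
[[-0.986, -0.166, -0.001], [-0.166, 0.986, -0.001], [0.001, -0.001, -1.0]]
```

View pics/z16.png

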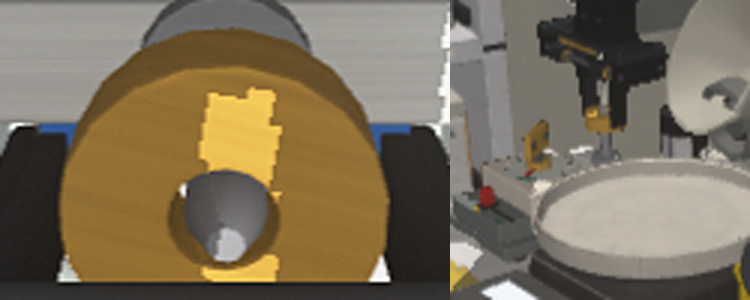

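The post is through the bore with no contact force. Lowering and releasing.

Emit:
jog_arm(
  moves=[
    [1,0,0,0.007,0,0,0],
    [1,0,0,0.014,0,0,0],
    [1,0,0,0.021,0,0,0],
    [1,0,0,0.028,0,0,0],
    [1,0,0,0.034,0,0,0],
    [1,0,0,0.034,0,0,0],
    [0.1,0,0,0.034,0,0,0],
    [-0.5,0,0,0.034,0,0,0],
    [-0.6,0,0,0.034,0,0,0],
    [-0.6,0,0,0.034,0,0,0],
  ],
)

```text
time_s: 24.55
tcp_pos: [0.5858, 0.4034, 0.0865]
ee_rot: [[-0.986, -0.166, 0.002], [-0.166, 0.986, 0.001], [-0.002, 0.001, -1.0]]
wrist_force: [-0.2, -0.5, -0.5]
gripper_width: 0.758
```

Emit:
jog_arm(
  moves=[
    [-0.6,0,0,0,0,0,0],
    [-0.6,0,0,-0.02,0,0,0],
    [-0.6,0,0,-0.05,0,0,0],
    [-0.6,0,0,-0.08,0,0,0],
    [-0.6,0,0,-0.11,0,0,0],
    [-0.6,0,0,-0.14,0,0,0],
    [-0.6,0,0,-0.17,0,0,0],
    [-0.6,0.02,0,-0.19,0,0,0],
    [-0.6,0.04,0,-0.2,0,0,0],
    [-0.6,0.04,0,-0.2,0,0,0],
  ],
)

```text
time_s: 25.38
tcp_pos: [0.5447, 0.3967, 0.291]
ee_rot: [[-0.986, -0.168, 0.005], [-0.168, 0.986, 0.006], [-0.006, 0.005, -1.0]]
wrist_force: [0.1, -0.2, 0.5]
gripper_width: 0.8
```

```bash
python3 - <<'E'
from h import *
s=st(); cap('wrist','wrist19')
tool(np.array((.40,.22,.30))-s['tcp_pos']);tool(np.array((.37,.14,.30))-s['tcp_pos'])
E
```

```text
t 25.38 J [  49.8   24.8   14.5    0.   -79.2 -130.2] tcp [0.5447 0.3967 0.291 ] F [ 0.1 -0.2  0.5] w 0.8
[[-0.986, -0.168, 0.005], [-0.168, 0.986, 0.006], [-0.006, 0.005, -1.0]]
toolshift [ 0.172 -0.15  -0.01 ]
toolshift [ 0.215 -0.224 -0.011]
```

View pics/wrist19.png

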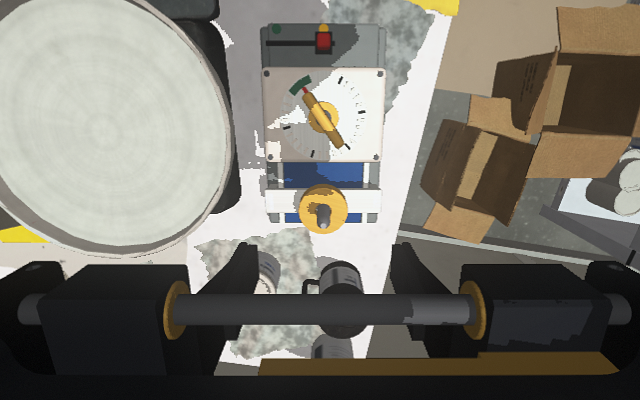

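Ring A is seated on the post (323,210). Going back for B.

Emit:
jog_arm(
  moves=[
    [-0.6,0.027,-0.023,0,0,0,0],
    [-0.6,0.055,-0.048,0,0,0,0],
    [-0.6,0.084,-0.073,0,0,0,0],
    [-0.6,0.113,-0.098,0,0,0,0],
    [-0.6,0.142,-0.124,0,0,0,0],
    [-0.6,0.172,-0.15,0,0,0,0],
    [-0.6,0.19,-0.185,0,0,0,-0.1],
    [-0.6,0.205,-0.22,0,0,0,-0.22],
    [-0.6,0.215,-0.257,0,0,0,-0.34],
    [-0.6,0.22,-0.295,0,0,0,-0.46],
  ],
)

```text
time_s: 26.27
tcp_pos: [0.3766, 0.0729, 0.2854]
ee_rot: [[-0.817, -0.577, 0.0], [-0.577, 0.817, 0.0], [-0.0, 0.0, -1.0]]
wrist_force: [0.6, 0.2, 0.9]
gripper_width: 0.798
```

```bash
python3 - <<'E'
from h import *
s=st()
R=s['ee_rot'];h=np.degrees(np.arctan2(R[1,0],R[0,0]))%360;print('head',h,'wz to 270',-np.radians(270-h))
tool(np.array((.385,.0,.25))-s['tcp_pos'])
E
```

```text
t 26.27 J [ 35.6  -5.3 -23.4  -0.  -71.9 -90.3] tcp [0.3766 0.0729 0.2854] F [0.6 0.2 0.9] w 0.798
[[-0.817, -0.577, 0.0], [-0.577, 0.817, 0.0], [-0.0, 0.0, -1.0]]
head 215.22470319420307 wz to 270 -0.9560092780182894
toolshift [ 0.035 -0.064  0.035]
```

Emit:
jog_arm(
  moves=[
    [-0.6,0.01,-0.02,0,0,0,-0.12],
    [-0.6,0.02,-0.04,0,0,0,-0.24],
    [-0.6,0.03,-0.06,0.01,0,0,-0.36],
    [-0.6,0.035,-0.064,0.02,0,0,-0.48],
    [-0.6,0.035,-0.064,0.03,0,0,-0.6],
    [-0.6,0.035,-0.064,0.035,0,0,-0.72],
    [-0.6,0.035,-0.064,0.035,0,0,-0.84],
    [-0.6,0.035,-0.064,0.035,0,0,-0.955],
    [-0.6,0.035,-0.064,0.035,0,0,-0.955],
    [-0.6,0.035,-0.064,0.035,0,0,-0.955],
  ],
)

```text
time_s: 27.1
tcp_pos: [0.3859, 0.0022, 0.2501]
ee_rot: [[-0.011, -1.0, -0.001], [-1.0, 0.011, -0.0], [0.0, 0.001, -1.0]]
wrist_force: [-0.7, 0.7, -0.1]
gripper_width: 0.798
```

```bash
python3 - <<'E'
from h import *
s=st(); cap('wrist','wrist20')
c=load('wrist20'); f=np.ascontiguousarray(c['frame'][:,:,::-1]); hsv=cv2.cvtColor(f,cv2.COLOR_BGR2HSV)
m=cv2.inRange(hsv,(10,120,110),(24,255,255))
cs,_=cv2.findContours(m,cv2.RETR_CCOMP,cv2.CHAIN_APPROX_NONE)
for k in cs:
    if len(k)>25:
        (x,y),ax,an=cv2.fitEllipse(k); w=onz(c,x,y,.02); print('ell',(round(x,1),round(y,1)),np.round(ax,1),w.round(4),((w-s['tcp_pos'])@s['ee_rot']).round(4))
E
```

```text
t 27.1 J [ 24.8  -3.6 -27.   -0.  -66.6 -25.4] tcp [0.3859 0.0022 0.2501] F [-0.7  0.7 -0.1] w 0.798
[[-0.011, -1.0, -0.001], [-1.0, 0.011, -0.0], [0.0, 0.001, -1.0]]
ell (355.9, 348.2) [22.4 27.6] [0.3444 0.2551 0.02  ] [-0.2525  0.0441  0.2301]
ell (480.8, 314.9) [ 7.4 36.4] [0.1773 0.2032 0.02  ] [-0.1987  0.2106  0.2302]
ell (166.9, 314.6) [ 5.8 38.6] [0.599  0.1972 0.02  ] [-0.1975 -0.2111  0.2299]
ell (89.6, 195.1) [ 61.6 150.1] [0.6661 0.0292 0.02  ] [-0.0302 -0.2801  0.2299]
ell (304.2, 151.7) [46.1 47.1] [ 0.4083 -0.0194  0.02  ] [ 0.0213 -0.0228  0.2301]
ell (304.3, 152.2) [16.5 17. ] [ 0.4082 -0.0188  0.02  ] [ 0.0207 -0.0227  0.2301]
ell (0.8, 85.7) [ 2.2 23.2] [ 0.7361 -0.0956  0.02  ] [ 0.0938 -0.3515  0.2299]
ell (26.5, 82.9) [ 57.4 105. ] [ 0.7072 -0.0981  0.02  ] [ 0.0966 -0.3226  0.2299]
ell (360.0, 89.7) [ 36.7 210.7] [ 0.3455 -0.0862  0.02  ] [0.0888 0.0391 0.2302]
```

View pics/wrist20.png

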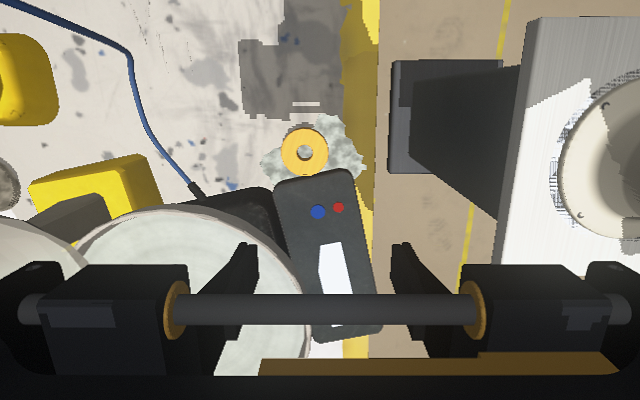

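Ring B is still at (0.408,-0.019). The display edge lies beside it, clear of fingers opening along x. Descending in two steps.

Emit:
jog_arm(
  moves=[
    [-0.6,0.01,-0.01,0,0,0,0],
    [-0.6,0.021,-0.0215,0.02,0,0,0],
    [-0.6,0.021,-0.0215,0.05,0,0,0],
    [-0.6,0.021,-0.0215,0.08,0,0,0],
    [-0.6,0.021,-0.0215,0.11,0,0,0],
    [-0.6,0.021,-0.0215,0.14,0,0,0],
    [-0.6,0.021,-0.0215,0.17,0,0,0],
    [-0.6,0.021,-0.0215,0.17,0,0,0],
    [-0.6,0.021,-0.0215,0.17,0,0,0],
    [-0.6,0.021,-0.0215,0.17,0,0,0],
  ],
)

```text
time_s: 27.98
tcp_pos: [0.4085, -0.0185, 0.0817]
ee_rot: [[-0.008, -1.0, 0.002], [-1.0, 0.008, 0.0], [-0.0, -0.002, -1.0]]
wrist_force: [0.4, -0.3, -0.4]
gripper_width: 0.804
```

```bash
python3 - <<'E'
from h import *
s=st(); cap('wrist','wrist21')
print(proj(load('wrist21'),[.4078,-.019,.02]))
E
```

```text
t 27.98 J [ 20.4  11.1 -39.7   0.1 -39.1 -20.9] tcp [ 0.4085 -0.0185  0.0817] F [ 0.4 -0.3 -0.4] w 0.804
[[-0.008, -1.0, 0.002], [-1.0, 0.008, 0.0], [-0.0, -0.002, -1.0]]
[325.57307481 220.59997857]
```

View pics/wrist21.png

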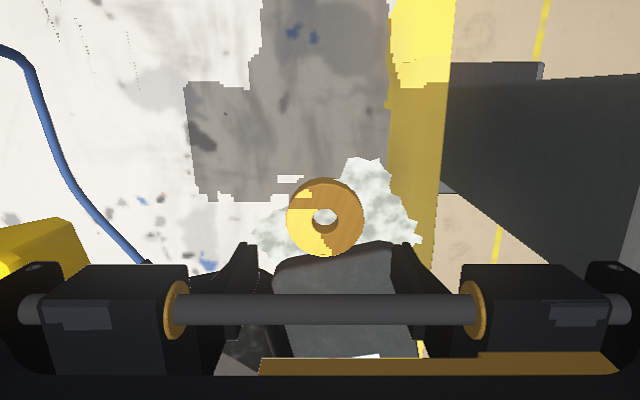

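```bash
python3 - <<'E'
from h import *
c=load('wrist21');s=sense()
for z in (.02,.03,.04,.05):
    for p in [(385,243),(330,250),(280,258),(412,290)]:
        w=onz(c,*p,z); print(z,p,((w-s['tcp_pos'])@s['ee_rot']).round(4)[:2])
E
```

```text
0.02 (385, 243) [-0.0163  0.0435]
0.02 (330, 250) [-0.0218  0.0044]
0.02 (280, 258) [-0.0281 -0.0317]
0.02 (412, 290) [-0.0546  0.0657]
0.03 (385, 243) [-0.0118  0.0415]
0.03 (330, 250) [-0.017   0.0042]
0.03 (280, 258) [-0.0231 -0.0303]
0.03 (412, 290) [-0.0483  0.0627]
0.04 (385, 243) [-0.0073  0.0396]
0.04 (330, 250) [-0.0122  0.004 ]
0.04 (280, 258) [-0.018  -0.0289]
0.04 (412, 290) [-0.0421  0.0598]
0.05 (385, 243) [-0.0027  0.0376]
0.05 (330, 250) [-0.0075  0.0038]
0.05 (280, 258) [-0.013  -0.0275]
0.05 (412, 290) [-0.0358  0.0568]
```

Emit:
jog_arm(
  moves=[
    [-0.5,0.001,0,0,0,0,-0.06],
    [-0.5,0.001,0,0.02,0,0,-0.06],
    [-0.5,0.001,0,0.04,0,0,-0.06],
    [-0.5,0.001,0,0.055,0,0,-0.06],
    [-0.5,0.001,0,0.065,0,0,-0.06],
    [-0.5,0.001,0,0.073,0,0,-0.06],
    [-0.5,0.001,0,0.073,0,0,-0.06],
    [0,0.001,0,0.073,0,0,-0.06],
    [1,0.001,0,0.073,0,0,-0.06],
    [1,0.001,0,0.073,0,0,-0.06],
  ],
)

```text
time_s: 28.87
tcp_pos: [0.4082, -0.0195, 0.0085]
ee_rot: [[0.052, -0.999, 0.003], [-0.999, -0.052, 0.001], [-0.001, -0.003, -1.0]]
wrist_force: [0.0, 0.7, 3.0]
gripper_width: 0.634
```

Emit:
jog_arm(
  moves=[
    [1,0,0,0,0,0,0],
    [1,0,0,0,0,0,0],
    [1,0,0,0,0,0,0],
    [1,0,0,-0.01,0,0,0],
    [1,0,0,-0.04,0,0,0],
    [1,0,0,-0.08,0,0,0],
    [1,0,0,-0.12,0,0,0],
    [1,0,0,-0.16,0,0,0],
    [1,0,0.01,-0.2,0,0,0],
    [1,0,0.02,-0.24,0,0,0],
  ],
)

```text
time_s: 29.7
tcp_pos: [0.386, -0.0211, 0.2493]
ee_rot: [[0.052, -0.999, -0.0], [-0.999, -0.052, 0.001], [-0.001, 0.0, -1.0]]
wrist_force: [1.6, -0.1, -1.2]
gripper_width: 0.634
```

```bash
python3 - <<'E'
from h import *
cap('wrist','wrist22'); s=st()
R=s['ee_rot'];h=np.degrees(np.arctan2(R[1,0],R[0,0]))%360;print('head',h,'wz to 189.5',np.radians(h-189.5))
for P in [(.373,.06,.30),(.375,.19,.30),(.41,.24,.3)]: tool(np.array(P)-s['tcp_pos'])
E
```

```text
t 29.75 J [ 21.3  -4.1 -26.4   0.2 -66.8 -18.3] tcp [ 0.389  -0.0211  0.2575] F [ 1.  -0.7  5.7] w 0.638
[[0.053, -0.998, 0.015], [-0.999, -0.053, 0.002], [-0.001, -0.015, -1.0]]
head 273.05942543191827 wz to 189.5 1.4583870948616586
toolshift [-0.082  0.011 -0.043]
toolshift [-0.212  0.002 -0.042]
toolshift [-0.26  -0.036 -0.042]
```

View pics/wrist22.png

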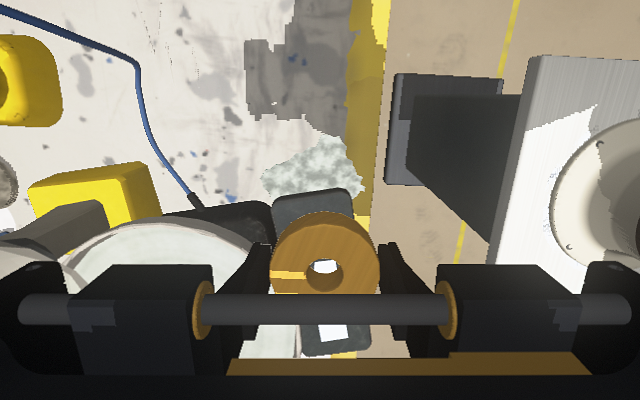

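B is gripped and centred. Carrying it to the post.

Emit:
jog_arm(
  moves=[
    [1,-0.027,0.004,-0.02,0,0,0.1],
    [1,-0.055,0.008,-0.035,0,0,0.22],
    [1,-0.082,0.011,-0.043,0,0,0.34],
    [1,-0.11,0.009,-0.043,0,0,0.46],
    [1,-0.14,0.007,-0.043,0,0,0.58],
    [1,-0.17,0.005,-0.043,0,0,0.7],
    [1,-0.2,0.003,-0.043,0,0,0.82],
    [1,-0.22,-0.005,-0.043,0,0,0.94],
    [1,-0.24,-0.02,-0.043,0,0,1.06],
    [1,-0.26,-0.036,-0.043,0,0,1.18],
  ],
)

```text
time_s: 30.58
tcp_pos: [0.4089, 0.2416, 0.2901]
ee_rot: [[-0.904, -0.427, -0.001], [-0.427, 0.904, 0.0], [0.001, 0.0, -1.0]]
wrist_force: [-0.7, -0.0, -0.7]
gripper_width: 0.639
```

```bash
python3 - <<'E'
from h import *
s=st()
R=s['ee_rot'];h=np.degrees(np.arctan2(R[1,0],R[0,0]))%360;print('head',h,'wz to 189.5',np.radians(h-189.5))
for P in [(.5,.37,.28),(.5855,.403,.25)]: tool(np.array(P)-s['tcp_pos'])
E
```

```text
t 30.58 J [  50.2    4.6  -12.9   -0.   -72.5 -114.9] tcp [0.4089 0.2416 0.2901] F [-0.7 -0.  -0.7] w 0.639
[[-0.904, -0.427, -0.001], [-0.427, 0.904, 0.0], [0.001, 0.0, -1.0]]
head 205.25326622609757 wz to 189.5 0.274946363588624
toolshift [-0.137  0.077  0.01 ]
toolshift [-0.229  0.071  0.04 ]
```

Emit:
jog_arm(
  moves=[
    [1,-0.035,0.02,0,0,0,0.1],
    [1,-0.07,0.039,0,0,0,0.2],
    [1,-0.104,0.058,0,0,0,0.275],
    [1,-0.137,0.077,0,0,0,0.275],
    [1,-0.17,0.075,0.015,0,0,0.275],
    [1,-0.2,0.073,0.03,0,0,0.275],
    [1,-0.229,0.071,0.04,0,0,0.275],
    [1,-0.229,0.071,0.04,0,0,0.275],
    [1,-0.229,0.071,0.04,0,0,0.275],
    [1,-0.229,0.071,0.04,0,0,0.275],
  ],
)

```text
time_s: 31.42
tcp_pos: [0.5852, 0.403, 0.25]
ee_rot: [[-0.986, -0.17, -0.001], [-0.17, 0.986, -0.001], [0.001, -0.001, -1.0]]
wrist_force: [0.2, -0.3, -0.2]
gripper_width: 0.633
```

```bash
python3 - <<'E'
from h import *
s=st(); cap('wrist','wrist23')
c=load('wrist23');cv2.imwrite('pics/z17.png',cv2.resize(c['frame'][140:300,250:400,::-1],None,fx=5,fy=3.7,interpolation=cv2.INTER_CUBIC))
tool(np.array((.5855,.4032,.165))-s['tcp_pos'])
E
```

```text
t 31.42 J [  47.6   29.9   17.    -0.   -77.2 -127.8] tcp [0.5852 0.403  0.25  ] F [ 0.2 -0.3 -0.2] w 0.633
[[-0.986, -0.17, -0.001], [-0.17, 0.986, -0.001], [0.001, -0.001, -1.0]]
toolshift [-0.     0.     0.085]
```

View pics/z17.png

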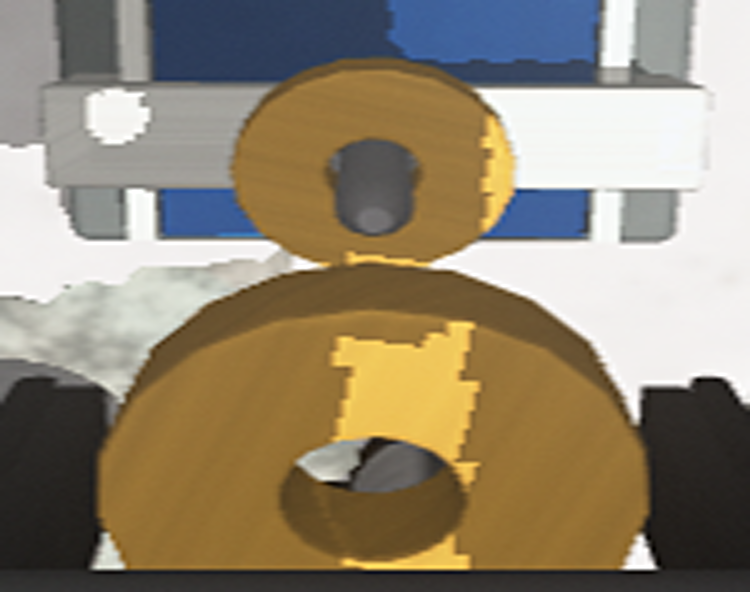

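Emit:
jog_arm(
  moves=[
    [1,0.0005,0,0.025,0,0,0],
    [1,0.0005,0,0.05,0,0,0],
    [1,0.0005,0,0.075,0,0,0],
    [1,0.0005,0,0.09,0,0,0],
    [1,0.0005,0,0.095,0,0,0],
    [1,0.0005,0,0.1,0,0,0],
    [1,0.0005,0,0.107,0,0,0],
    [1,0.0005,0,0.114,0,0,0],
    [1,0.0005,0,0.12,0,0,0],
    [1,0.0005,0,0.12,0,0,0],
  ],
)

```text
time_s: 32.3
tcp_pos: [0.5845, 0.403, 0.1293]
ee_rot: [[-0.986, -0.17, -0.001], [-0.17, 0.986, -0.001], [0.002, -0.0, -1.0]]
wrist_force: [0.2, -0.3, -1.9]
gripper_width: 0.64
```

```bash
python3 - <<'E'
from h import *
s=st(); cap('wrist','wrist24')
c=load('wrist24');cv2.imwrite('pics/z18.png',cv2.resize(c['frame'][200:300,250:400,::-1],None,fx=4,fy=4,interpolation=cv2.INTER_CUBIC))
E
```

```text
t 32.3 J [  47.6   34.1    7.    -0.   -63.  -127.8] tcp [0.5845 0.403  0.1293] F [ 0.2 -0.3 -1.9] w 0.64
[[-0.986, -0.17, -0.001], [-0.17, 0.986, -0.001], [0.002, -0.0, -1.0]]
```

View pics/z18.png

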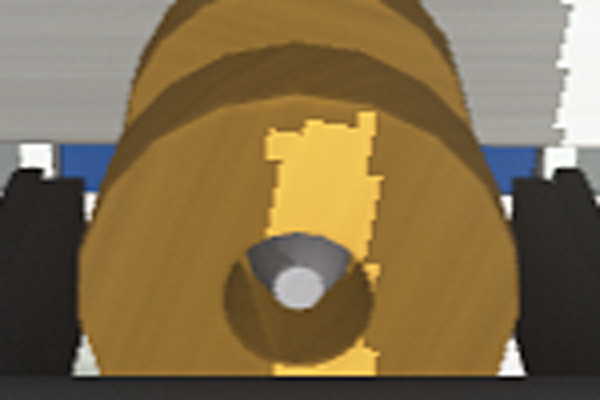

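Post tip centred in the bore. Lowering onto the stack and releasing.

Emit:
jog_arm(
  moves=[
    [1,0,0,0.006,0,0,0],
    [1,0,0,0.012,0,0,0],
    [1,0,0,0.018,0,0,0],
    [1,0,0,0.024,0,0,0],
    [1,0,0,0.024,0,0,0],
    [0.1,0,0,0.024,0,0,0],
    [-0.4,0,0,0.024,0,0,0],
    [-0.6,0,0,0.024,0,0,0],
    [-0.6,0,0,0.024,0,0,0],
    [-0.6,0,0,0.024,0,0,0],
  ],
)

```text
time_s: 33.18
tcp_pos: [0.5859, 0.4037, 0.1074]
ee_rot: [[-0.985, -0.17, 0.002], [-0.17, 0.985, 0.001], [-0.002, 0.001, -1.0]]
wrist_force: [-0.9, 1.5, 0.9]
gripper_width: 0.778
```

Emit:
jog_arm(
  moves=[
    [-0.6,0,0,0,0,0,0],
    [-0.6,0,0,-0.02,0,0,0],
    [-0.6,0,0,-0.05,0,0,0],
    [-0.6,0,0,-0.08,0,0,0],
    [-0.6,0,0,-0.11,0,0,0],
    [-0.6,0,0,-0.14,0,0,0],
    [-0.6,0.02,0,-0.17,0,0,0],
    [-0.6,0.05,0,-0.18,0,0,0],
    [-0.6,0.08,0,-0.18,0,0,0],
    [-0.6,0.08,0,-0.18,0,0,0],
  ],
)

```text
time_s: 34.02
tcp_pos: [0.5026, 0.3889, 0.2891]
ee_rot: [[-0.985, -0.172, 0.0], [-0.172, 0.985, 0.002], [-0.001, 0.002, -1.0]]
wrist_force: [-0.9, -0.3, 0.0]
gripper_width: 0.8
```

```bash
python3 - <<'E'
from h import *
s=st(); cap('wrist','wrist25');cap('side','side25');cap('scene','scene25')
d=load('side25');a=cv2.resize(d['frame'][290:370,230:360,::-1],(390,240),interpolation=cv2.INTER_CUBIC)
d=load('scene25');b=cv2.resize(d['frame'][120:220,200:360,::-1],(384,240),interpolation=cv2.INTER_CUBIC)
cv2.imwrite('pics/z19.png',np.hstack([a,b]))
E
```

```text
t 34.02 J [ 5.230e+01  2.100e+01  8.400e+00 -1.000e-01 -7.730e+01 -1.324e+02] tcp [0.5026 0.3889 0.2891] F [-0.9 -0.3  0. ] w 0.8
[[-0.985, -0.172, 0.0], [-0.172, 0.985, 0.002], [-0.001, 0.002, -1.0]]
```

View pics/wrist25.png

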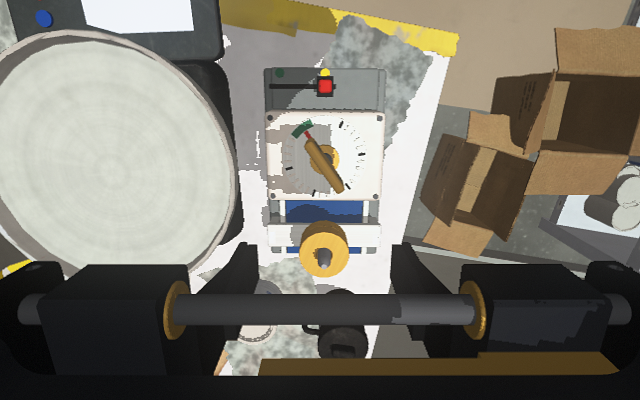

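View pics/z19.png

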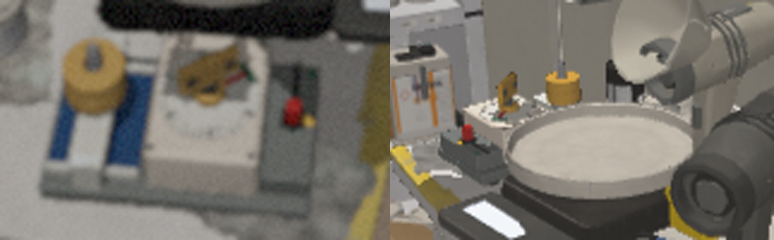

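View pics/side25.png

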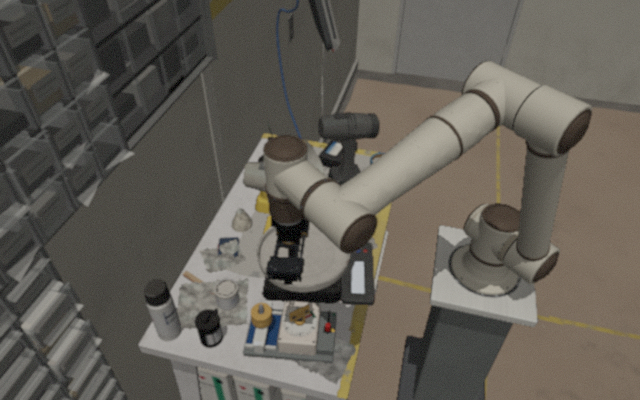

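Both rings are stacked flat, the key is in the green, and the slide is at WIND. Now to the slide knob.

Emit:
jog_arm(
  moves=[
    [-0.2,0.03,0,0,0,0,0],
    [0.2,0.06,0,0,0,0,0],
    [0.36,0.093,0.001,0,0,0,0],
    [0.36,0.093,0.001,0.03,0,0,0],
    [0.36,0.093,0.001,0.06,0,0,0],
    [0.36,0.093,0.001,0.09,0,0,0],
    [0.36,0.093,0.001,0.12,0,0,0],
    [0.36,0.093,0.001,0.15,0,0,0],
    [0.36,0.093,0.001,0.18,0,0,0],
    [0.36,0.093,0.001,0.18,0,0,0],
  ],
)

```text
time_s: 35.0
tcp_pos: [0.4126, 0.3716, 0.0998]
ee_rot: [[-0.986, -0.168, -0.008], [-0.167, 0.986, -0.01], [0.01, -0.009, -1.0]]
wrist_force: [-0.9, -0.7, -0.7]
gripper_width: 0.324
```

```bash
python3 - <<'E'
from h import *
s=st(); cap('wrist','wrist26')
tool(np.array((.4108,.374,.06))-s['tcp_pos'])
E
```

```text
t 35.0 J [ 5.87e+01  2.26e+01 -1.82e+01 -1.00e-01 -4.99e+01 -1.39e+02] tcp [0.4126 0.3716 0.0998] F [-0.9 -0.7 -0.7] w 0.324
[[-0.986, -0.168, -0.008], [-0.167, 0.986, -0.01], [0.01, -0.009, -1.0]]
toolshift [0.001 0.003 0.04 ]
```

View pics/wrist26.png

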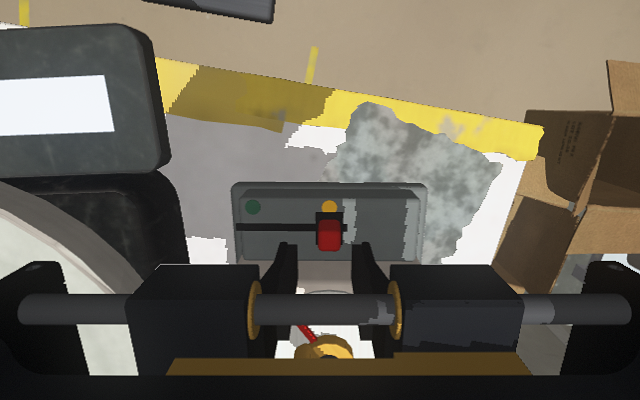

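Emit:
jog_arm(
  moves=[
    [0.36,0,0.002,0.02,0,0,0],
    [0.36,0,0.002,0.04,0,0,0],
    [0.36,0,0.002,0.04,0,0,0],
    [0.36,0,-0.008,0.04,0,0,0],
    [0.36,0,-0.018,0.04,0,0,0],
    [0.36,0,-0.028,0.04,0,0,0],
    [0.36,0,-0.038,0.04,0,0,0],
    [0.36,0,-0.046,0.04,0,0,0],
    [0.36,0,-0.051,0.04,0,0,0],
    [0.36,0,-0.055,0.04,0,0,0],
  ],
)

```text
time_s: 35.88
tcp_pos: [0.4242, 0.3201, 0.0672]
ee_rot: [[-0.986, -0.169, 0.001], [-0.169, 0.986, 0.001], [-0.001, 0.001, -1.0]]
wrist_force: [-0.2, 1.7, 0.9]
gripper_width: 0.319
```

```bash
python3 - <<'E'
from h import *
s=st(); cap('wrist','wrist27')
E
```

```text
t 35.88 J [  54.5   22.7  -24.2    0.   -43.  -134.8] tcp [0.4242 0.3201 0.0672] F [-0.2  1.7  0.9] w 0.319
[[-0.986, -0.169, 0.001], [-0.169, 0.986, 0.001], [-0.001, 0.001, -1.0]]
```

View pics/wrist27.png

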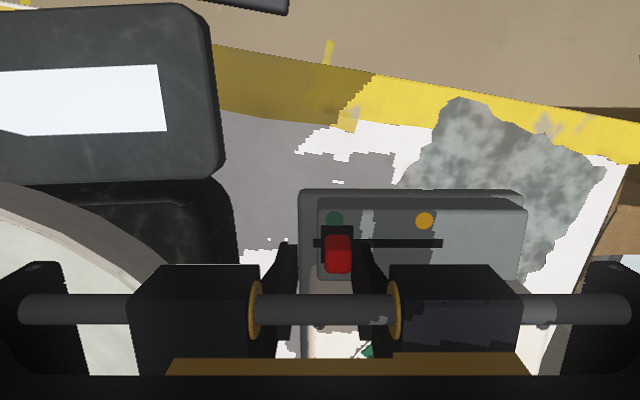

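Almost there: only drag force (1.7 N), so not at the stop yet. Pushing a little further.

Emit:
jog_arm(
  moves=[
    [0.36,0,-0.001,0,0,0,0],
    [0.36,0,-0.002,0,0,0,0],
    [0.36,0,-0.003,0,0,0,0],
    [0.36,0,-0.004,0,0,0,0],
    [0.36,0,-0.005,0,0,0,0],
    [0.36,0,-0.005,0,0,0,0],
    [0.36,0,-0.005,0,0,0,0],
    [0.36,0,-0.005,0,0,0,0],
    [0.36,0,-0.005,0,0,0,0],
    [0.36,0,-0.005,0,0,0,0],
  ],
)

```text
time_s: 36.77
tcp_pos: [0.4242, 0.3183, 0.0664]
ee_rot: [[-0.985, -0.171, 0.001], [-0.171, 0.985, 0.004], [-0.001, 0.004, -1.0]]
wrist_force: [-4.9, 8.1, -0.7]
gripper_width: 0.321
```

Force rose to 9.5 N with little further travel, so it's at the stop. Backing off and raising.

Emit:
jog_arm(
  moves=[
    [0.36,0,0.005,0,0,0,0],
    [0.36,0,0.01,0,0,0,0],
    [0.3,0,0.01,0,0,0,0],
    [0.3,0,0.01,-0.03,0,0,0],
    [0.3,0,0.01,-0.06,0,0,0],
    [0.3,0,0.01,-0.1,0,0,0],
    [0.3,0.02,0.02,-0.14,0,0,0],
    [0.3,0.04,0.03,-0.18,0,0,0],
    [0.3,0.05,0.03,-0.22,0,0,0],
    [0.3,0.05,0.03,-0.22,0,0,0],
  ],
)

```text
time_s: 37.6
tcp_pos: [0.3711, 0.3384, 0.294]
ee_rot: [[-0.985, -0.172, 0.008], [-0.172, 0.985, 0.009], [-0.01, 0.007, -1.0]]
wrist_force: [0.7, 0.4, -0.1]
gripper_width: 0.349
```

```bash
python3 - <<'E'
from h import *
s=st(); cap('wrist','wrist28');cap('side','side28');cap('scene','scene28')
d=load('side28');a=cv2.resize(d['frame'][290:370,230:360,::-1],(390,240),interpolation=cv2.INTER_CUBIC)
d=load('scene28');b=cv2.resize(d['frame'][120:220,200:360,::-1],(384,240),interpolation=cv2.INTER_CUBIC)
cv2.imwrite('pics/z20.png',np.hstack([a,b]))
E
```

```text
t 37.6 J [  61.     6.9   -9.8    0.2  -72.6 -141.2] tcp [0.3711 0.3384 0.294 ] F [ 0.7  0.4 -0.1] w 0.349
[[-0.985, -0.172, 0.008], [-0.172, 0.985, 0.009], [-0.01, 0.007, -1.0]]
```

View pics/wrist28.png

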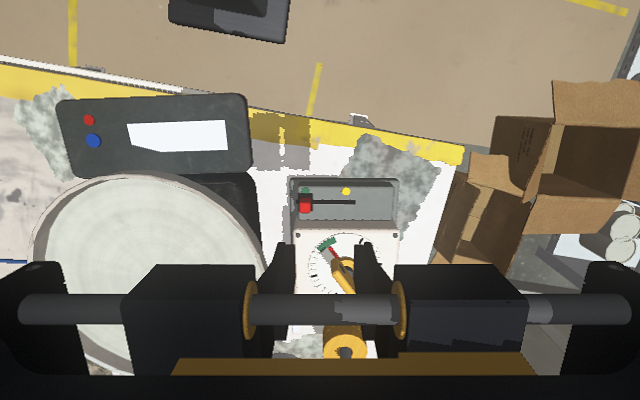

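View pics/z20.png

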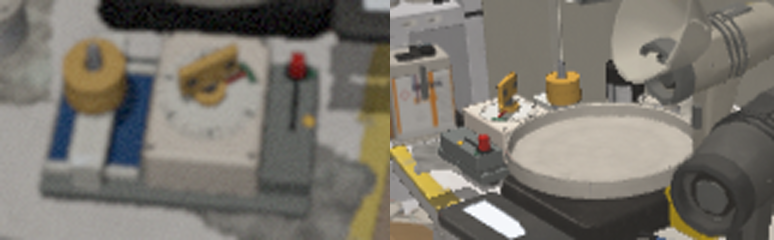

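View pics/scene28.png

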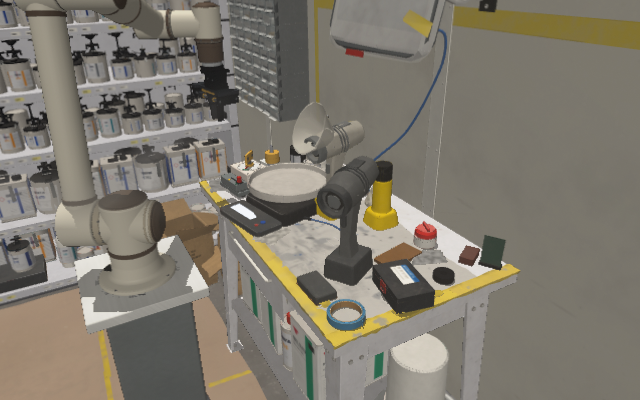

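```bash
python3 - <<'E'
from h import *
for n in('side6','side0','side28'):
    c=load(n); h=cv2.cvtColor(np.ascontiguousarray(c['frame'][:,:,::-1]),cv2.COLOR_BGR2HSV)
    m=cv2.inRange(h,(0,140,90),(8,255,255))|cv2.inRange(h,(172,140,90),(180,255,255)); m[:295]=0;m[:,:318]=0;m[:,345:]=0;m[360:]=0
    y,x=np.nonzero(m); print(n,len(x),x.mean(),y.mean(),onz(c,x.mean(),y.mean(),.064).round(4))
c=load('wrist28');cv2.imwrite('pics/z21.png',cv2.resize(c['frame'][170:290,280:410,::-1],None,fx=5,fy=5,interpolation=cv2.INTER_CUBIC))
E
```

```text
side6 29 327.2758620689655 326.41379310344826 [0.4119 0.3723 0.064 ]
side0 22 328.72727272727275 311.1363636363636 [0.4196 0.3244 0.064 ]
side28 23 328.69565217391306 311.2608695652174 [0.4196 0.3249 0.064 ]
```

View pics/z21.png

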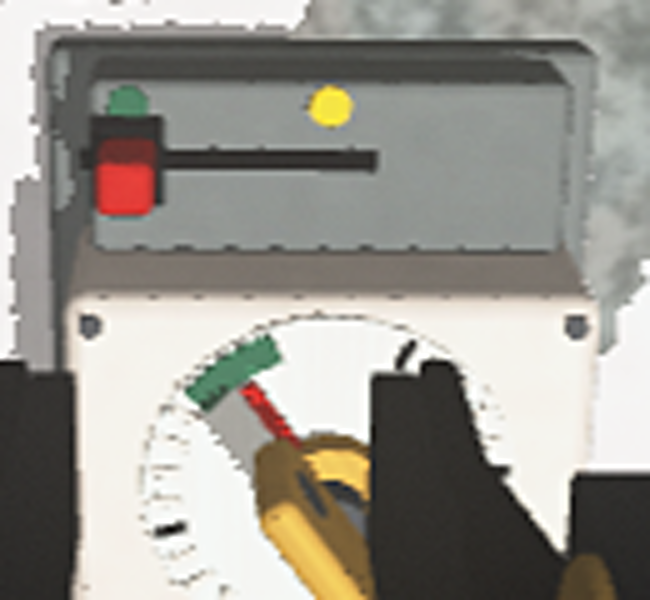

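Knob is back at its start position to within 0.5 mm (RUN), the pointer is in mid-green, the stack is flat, and the tape and sander are where they were. Handing in.

```bash
python3 -c "
from station import *
print(finish_job())"
```

```text
the job is handed in; nothing more can be done
None
```

I've set up and started the recorder and handed the job in at about 38 s; `finish_job()` gave no verdict.

- **Slide to WIND:** I pushed it left until the force jumped at the stop.
- **Key:** I wound it in one grip from about 0.6 to about 5.25 rad, before fitting the weights.
- **Weights:** I put both brass rings on the post. Only two were on the bench; no picture showed a third.
- **Slide to RUN:** I pushed it back right to its stop.

**Last checks:**
- The side camera puts the knob within 0.5 mm of its starting RUN position.
- The pointer stays in the green sector after release, near its middle.
- Both rings sit flat, one on the other, on the post.
- The tape roll and sanding block look unmoved. I compared them by eye in the pictures and did not measure them.
- The gripper is well clear of everything, and the force reading is near zero.

One thing disagreed: the wrist camera reads about 1 to 1.5 mm off sideways. I corrected for it when placing the rings, by comparing ring and post in the same picture.

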